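Make up the mounting kit: row the plates, sort the pillars

ROBOT

A 7-joint arm with a two-finger parallel gripper is mounted at the origin on the work surface; the furniture and walls round the work are solid. World frame = base frame: x ahead of the robot, y to its left, z up, the work surface at z = 0. Lengths are in m, angles in degrees, forces in N, time in s.
With the tool pointing down it reaches from about 0.4 to 0.875 m from the base axis. Payload 6.5 kg.
Tool frame: the origin (TCP) lies at the very end of the fingers, on their centre line; the grasp point (between the pads) lies bot.tcp_to_grasp behind it (bot.tcp_to_grasp is the distance from the TCP to the grasp point, in m); x points along the fingers, z is the direction in which the jaws open and shut, and the axes are right-handed (so a half turn about x gives the same grasp; the last joint's range is limited). The gripper opens to 88 mm and grips with 3 to 60 N. Pads are 18 mm wide; open, the fingers measure 123 mm over their backs; the gripper's body (75 mm by 187 mm) begins 45 mm behind the grasp point.
Start: joints at [67.139, 30.733, -0.252, 88.115, 0.149, 61.152, -4.079], TCP at [0.212, -0.614, 0.239] pointing down, gripper open.
Joint ranges: [-154.64, 154.64], [-21.42, 123.67], [-72.66, 72.17], [13.99, 137.28], [-74.86, 254.86], [10.95, 109.41], [-158.01, 158.01]. Speed limits (degrees/s): [136.94, 136.94, 180, 180, 180, 180, 180].

INTERFACE

Orientations are given as [roll, pitch, yaw] about the fixed x, y, z axes, in that order (R = Rz(yaw) Ry(pitch) Rx(roll)).
In Python, from station import bot gives the robot as it stands.
- The arm moves only by the shell command python3 -m jog 'ROWS' [FORCE]. ROWS is a JSON object of lists of equal length, an entry for each row: "dp": the shift along the tool's x, y, z in cm, a list of three; "dr": the turn, a rotation vector about the tool's x, y, z in degrees, a list of three; "claw": the opening, from -1 (shut) to 1 (fully open), so that 0 is half open. In form: {"dp": [[x, y, z], ...], "dr": [[rx, ry, rz], ...], "claw": [claw, ...]}. A call has exactly 10 rows; each row is the pose to reach, as a shift and turn from the pose commanded when the call began, along the tool's axes at that moment; what a row does not reach only later rows make up. A row lasts 1/12 s, in which the tool goes at most 41.7 mm and 7.16 degrees, less where a joint would pass 70% of its speed; a pose out of reach is approached as far as the arm can. A call with a gripper value outside its range is refused whole. The fingers move at their own pace and stop on an object; FORCE is the grip in N (left out, the last holds). Time passes only in rows, so rows that repeat a pose let the fingers close, or fill a call up. It gives the time, the measured TCP pose, the force and the opening at its end, in the units of the state.
- bot.state(): the state, without advancing time (a new reading comes with each control period).
- bot.grab_frame(name): name is "scene" or "side" or "wrist"; returns the picture (384x512x3 uint8, red, green, blue); there is no depth.
- bot.calibration(name): a dict with "fx", "fy", "cx", "cy" (pixels), "R" (3x3) and "t" (3): a world point X has camera coordinates R X + t. Camera axes: x right, y down, z forward; pixel columns grow to the right and rows downward; lengths in m; the calibration is good to about 2 mm. A picture is of the moment at which its call begins: read the wrist's pose just before it. calibration takes no time and is no camera call; for the wrist camera it gives the pose at the moment of the call.
- bot.job_done(): hands the job in, once; it reports no verdict.
The state is a dict: "time": time; "joints": joint angles; "dq": joint speeds; "joint_torque": joint torques, N m; "tcp_pos": TCP position; "tool_rot": TCP orientation; "wrist_force": force on the tool from outside, world axes, zero at the start; "torque": the same for the moment, N m; "opening": finger opening in m.
Only numpy, scipy, OpenCV 4.12 (cv2) and the standard library are available. Lean on these libraries where they do the work, as an engineer would, in place of code of your own. Each camera call takes 0.05 s, during which the arm holds its last target. There are 200 camera calls.

TASK

Make up the mounting kit: push the leaning row of plates upright, home against the backstop of their stand, then press the spring pedal down to its stop so that its pad squares them flush to the fence, and let it come up again. Lay every loose pillar flat in the tray compartment made for its length, the 50 mm pillars in the shorter and the 75 mm pillars in the longer one. Leave the other things on the table where they are.

Things in the scene. Friction and masses are not known exactly. Their poses are not given: they have to be found in the camera images.
- stand: Fixed aluminium collating stand for the plates, about 115 x 96 mm; origin at its underside, on the table. Its x points away from the robot (yaw within 0.15 rad), its y to the left. White floor 12.0 mm above the table. Plates pushed home stand between backstop and front rail and fill 40 mm in front of the backstop. On the right stand the pedal's hinge cheeks, 94 mm high, at y = -49 to -68 mm.
- backstop (a point): Foot of the stand's upright backstop, which closes its far end: middle of its face, at floor level. The face looks to the stand's -x; 72 mm wide, top 86 mm above the table. At x = +45.0, y = 0 in the stand's frame.
- fence (a point): Foot of the stand's fence, a low wall along its left side: middle of its face, at floor level. The face looks to the stand's -y, is at y = +30.0 mm in its frame and 70 mm long; top 53 mm above the table.
- front_rail (a point): Middle of the stand's front rail, a fixed round steel bar 8 mm thick along the stand's y, on two posts; its top is 50.4 mm above the table. The row leans towards the robot on it; the leaning plates' tops stand 85 mm above the table, beyond and above the rail.
- plate_1_mid (a point): Centre of plate 1 of the row (1 next to the backstop, 4 nearest the robot): loose aluminium plate, 10 mm thick (its x), 60 wide (its y), 80 high (its z), 0.13 kg. Starts leaning 25 degrees to the robot, 5 to 12 mm short of the fence. Home and squared, its centre is at x = 40.0, y = 0, z = 52.0 mm in the stand's frame.
- plate_2_mid (a point): Centre of plate 2 of the row (1 next to the backstop, 4 nearest the robot): loose aluminium plate, 10 mm thick (its x), 60 wide (its y), 80 high (its z), 0.13 kg. Starts leaning 25 degrees to the robot, 5 to 12 mm short of the fence. Home and squared, its centre is at x = 30.0, y = 0, z = 52.0 mm in the stand's frame.
- plate_3_mid (a point): Centre of plate 3 of the row (1 next to the backstop, 4 nearest the robot): loose aluminium plate, 10 mm thick (its x), 60 wide (its y), 80 high (its z), 0.13 kg. Starts leaning 25 degrees to the robot, 5 to 12 mm short of the fence. Home and squared, its centre is at x = 20.0, y = 0, z = 52.0 mm in the stand's frame.
- plate_4_mid (a point): Centre of plate 4 of the row (1 next to the backstop, 4 nearest the robot): loose aluminium plate, 10 mm thick (its x), 60 wide (its y), 80 high (its z), 0.13 kg. Starts leaning 25 degrees to the robot, 5 to 12 mm short of the fence. Home and squared, its centre is at x = 10.0, y = 0, z = 52.0 mm in the stand's frame.
- pedal (a joint): Angle of the stand's spring pedal, rad: 0 up, 0.35 down on its stop. It hinges on a pin along the stand's x at y = -58 mm, 85 mm above the table. As it goes down, the pad hanging below the pin swings to the fence; at the stop it has pushed upright plates flush to the fence. Takes about 3 N at the top to 7 N at the stop; springs back.
- pedal_pad (a point): Centre of the top of the pedal's black rubber tread, 42 mm square, right of the stand, 100 mm to the right of the hinge pin; about 86 mm above the table when up, 52 mm on the stop (it moves 6 mm towards the hinge on the way).
- tray: Fixed black open tray for the pillars, 138.0 mm along its x, 153.0 mm along its y; origin at the centre of its underside on the table. Floor 6.0 mm above the table, rims 18.0 mm, walls 4.0 mm. Two compartments side by side along y, both 130.0 mm wide in x, so that pillars lie in them along the tray's y, side by side.
- short_bay (a point): Centre of the floor of the tray's shorter compartment, 58.0 mm long (tray y) by 130.0 mm: for the 50 mm pillars. It is the compartment on the robot's left.
- long_bay (a point): Centre of the floor of the tray's longer compartment, 83.0 mm long (tray y) by 130.0 mm: for the 75 mm pillars.
- short_pillar_a_mid (a point): Centre of a loose steel stand-off pillar: a square bar 50 mm long (its x axis), 12 x 12 mm thick, with a threaded hole in each end, lying on the table at the start (may be absent). About 0.055 kg.
- short_pillar_b_mid (a point): Centre of a loose steel stand-off pillar: a square bar 50 mm long (its x axis), 12 x 12 mm thick, with a threaded hole in each end, lying on the table at the start (may be absent). About 0.055 kg.
- short_pillar_c_mid (a point): Centre of a loose steel stand-off pillar: a square bar 50 mm long (its x axis), 12 x 12 mm thick, with a threaded hole in each end, lying on the table at the start (may be absent). About 0.055 kg.
- long_pillar_a_mid (a point): Centre of a loose steel stand-off pillar: a square bar 75 mm long (its x axis), 12 x 12 mm thick, with a threaded hole in each end, lying on the table at the start (may be absent). About 0.083 kg.
- long_pillar_b_mid (a point): Centre of a loose steel stand-off pillar: a square bar 75 mm long (its x axis), 12 x 12 mm thick, with a threaded hole in each end, lying on the table at the start (may be absent). About 0.083 kg.
- long_pillar_c_mid (a point): Centre of a loose steel stand-off pillar: a square bar 75 mm long (its x axis), 12 x 12 mm thick, with a threaded hole in each end, lying on the table at the start (may be absent). About 0.083 kg.
- ref_block: Bystander, to be left where it is: ground steel reference block, 30 x 45 x 20 mm; origin at the centre of its underside.
- supply_unit: Fixed white supply unit, 56 (x) x 104 (y) x 134 mm high, standing on the table near the robot, before the tray; only an obstacle. Origin at the centre of its underside.
- drawer_box: Fixed grey drawer cabinet at the far right, beyond the tray, with two flat round boxes on its top; only an obstacle: about 230 mm along the world's x, 210 mm along y, 232 mm high (258 mm with the boxes). Origin at the centre of its underside.

How it is judged:
By the outcome, as a careful person would: the job done as asked, in the order asked, and still so for the second after the job is handed in, with the robot touching nothing.
Of short_pillar_a, short_pillar_b, short_pillar_c, long_pillar_a, long_pillar_b, long_pillar_c only 4 to 6 are there at a start; the rules pass over those that are not, and their reading is None.
At some moment in a run one of short_pillar_a, short_pillar_b, short_pillar_c, long_pillar_a, long_pillar_b, long_pillar_c may be knocked a few centimetres aside while the robot is not near it.
Once in a run the grip may slacken for a moment while it holds something.
It also fails if it takes over 210 s, if anything falls off the work surface, if the arm or the gripper's body presses on something with over 40 N, if the wrist force passes 120 N, or if a joint passes its speed limit or range.

## Working session

There is one attempt and no reset: what is moved stays moved. The work goes in short steps, Python scripts to look and compute and a shell command to move; the robot and the scene stay as the last step left them, time stands still between calls to the robot, and variables do not carry over. Pictures are saved under pics/ and viewed, about 12 in all and at most 16, crops included, and the job is handed in when it is done.

```bash
ls; mkdir -p pics; python3 - <<'E'
from station import bot
import cv2,numpy as np
print(bot.state(), bot.tcp_to_grasp)
for n in("scene","side","wrist"):
    c=bot.calibration(n); print(n,c)
    im=bot.grab_frame(n); cv2.imwrite(f"pics/{n}0.png",im[:,:,::-1])
    np.save(f"pics/{n}0.npy",im)
E
```

```text
pics
{'time': 0.0, 'joints': array([67.13840783, 30.77681439, -0.25474735, 88.16838563,  0.14977456,
       61.15213774, -4.07952963]), 'dq': array([ 0.072677  , -0.01438827,  0.01366506,  0.07161145,  0.04362964,
        0.04091973,  0.04921571]), 'joint_torque': array([ 5.50601326e-04, -5.70997739e+01,  9.90795046e-01, -2.51612145e+01,
       -5.63367095e-02,  1.80627534e-02,  1.83185839e-04]), 'tcp_pos': array([ 0.2121454 , -0.61377373,  0.23786247]), 'tool_rot': array([-175.49943449,   89.90299061,  113.57398454]), 'wrist_force': array([-0.00758049, -0.32462982, -0.18961872]), 'torque': array([ 0.02110758,  0.02964055, -0.02126607]), 'opening': 0.08842113912158735} 0.0187
scene {'fx': 379.36228770142077, 'fy': 379.36228770142077, 'cx': 253.99653411096017, 'cy': 192.80254050031925, 'R': array([[ 0.94977803,  0.31196131,  0.02453242],
       [ 0.15326605, -0.39540628, -0.90562873],
       [-0.27282085,  0.86390625, -0.42336128]]), 't': array([-0.50414187, -0.02469625,  1.12815967])}
side {'fx': 365.9479063414438, 'fy': 365.9479063414438, 'cx': 254.39417434047755, 'cy': 186.19349292735123, 'R': array([[-0.46195678, -0.88671982, -0.01799711],
       [-0.47551491,  0.26475724, -0.83892143],
       [ 0.74865313, -0.37898755, -0.5439549 ]]), 't': array([0.2236504 , 0.35153822, 0.532833  ])}
wrist {'fx': 337.8427834215229, 'fy': 337.8427834215229, 'cx': 253.77219271934547, 'cy': 193.59554400276295, 'R': array([[ 3.26383092e-01, -9.45237301e-01, -7.22088798e-04],
       [-8.98303775e-01, -3.10414856e-01,  3.10954894e-01],
       [-2.94150312e-01, -1.00841765e-01, -9.50424396e-01]]), 't': array([-0.64948082, -0.04281582,  0.38937108])}
```

View pics/scene0.png

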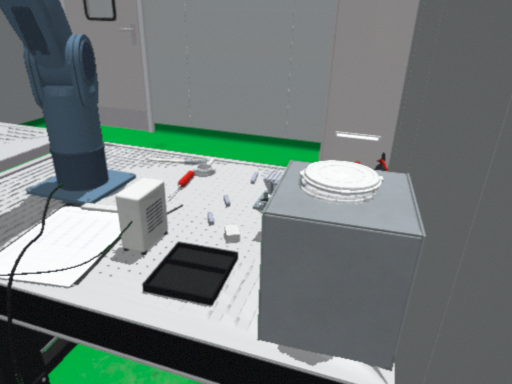

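View pics/side0.png

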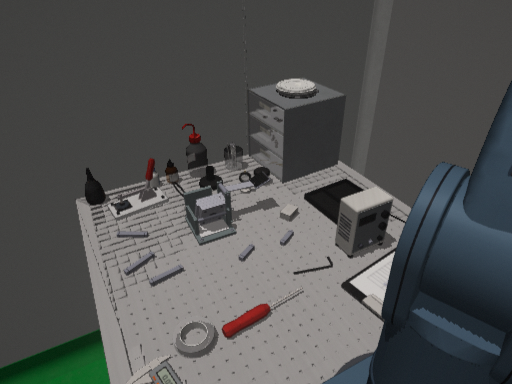

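The scene view shows the tray at (193,272), two pillars at (211,217) and (227,200), one at (254,177), the ref block at (232,233); the drawer box hides the stand. The side view shows five pillars, at (132,234), (139,263), (166,273), (247,252) and (287,237). It also shows the stand at (210,215), the tray at (345,200) and the supply unit at (362,220).

```bash
cat > h.py <<'E'
from station import bot
import numpy as np, cv2
from scipy.spatial.transform import Rotation as Ro
def ray(c,u,v):
    R,t=np.array(c["R"]),np.array(c["t"])
    d=R.T@np.array([(u-c["cx"])/c["fx"],(v-c["cy"])/c["fy"],1]); return -R.T@t,d/np.linalg.norm(d)
def onz(c,u,v,z):
    o,d=ray(c,u,v); return o+d*(z-o[2])/d[2]
def tri(*obs):   # (c,u,v)...
    A=np.zeros((3,3));b=np.zeros(3)
    rs=[ray(*o) for o in obs]
    for o,d in rs:
        P=np.eye(3)-np.outer(d,d);A+=P;b+=P@o
    X=np.linalg.solve(A,b); return X,[np.linalg.norm(np.cross(X-o,d)) for o,d in rs]
def proj(c,X):
    p=np.array(c["R"])@np.array(X)+c["t"]; return np.array([c["cx"]+c["fx"]*p[0]/p[2],c["cy"]+c["fy"]*p[1]/p[2]])
def snap(n,name):
    c=bot.calibration(n);im=bot.grab_frame(n);cv2.imwrite(f"pics/{name}.png",im[:,:,::-1]);return c,im
def pillars(im,roi=None):
    hsv=cv2.cvtColor(im,cv2.COLOR_RGB2HSV);m=cv2.inRange(hsv,(105,30,40),(135,255,230))
    out=[]
    for k in cv2.findContours(m,cv2.RETR_EXTERNAL,cv2.CHAIN_APPROX_NONE)[0]:
        if cv2.contourArea(k)>25: out.append((cv2.minAreaRect(k),cv2.contourArea(k)))
    return out,m
def go(target,R=None):
    "shift in tool axes, cm, to world target"
    s=bot.state();T=Ro.from_euler('xyz',s["tool_rot"],degrees=True)
    return T.inv().apply(np.array(target)-s["tcp_pos"])*100
E
python3 - <<'E'
from h import *
np.set_printoptions(precision=3,suppress=True)
c=bot.calibration("side");im=np.load("pics/side0.npy")
for p in [(132,234),(139,263),(166,273),(247,252),(287,237)]:
    print(p,onz(c,*p,.01),im[p[1],p[0]])
for p in [(196,238),(234,234),(190,192),(227,185)]: print('stand',p,onz(c,*p,.0))
for p in [(305,200),(345,180),(340,222)]: print('tray',p,onz(c,*p,.018))
print('ref',onz(c,289,212,.02))
cs=bot.calibration("scene")
for p in [(211,217),(227,200),(254,177)]: print('sc',p,onz(cs,*p,.01))
for p in [(146,290),(183,245),(238,257),(196,300)]: print('tray',p,onz(cs,*p,.018))
a,b=im[140:300,70:320],3
cv2.imwrite("pics/sidecrop.png",cv2.resize(a[:,:,::-1],None,fx=3.2,fy=3.2,interpolation=cv2.INTER_CUBIC))
T=Ro.from_euler('xyz',bot.state()["tool_rot"],degrees=True).as_matrix();print(T)
print("wrist cam in tool", T.T@(-np.array(bot.calibration("wrist")["R"]).T@bot.calibration("wrist")["t"]-bot.state()["tcp_pos"]))
E
```

```text
(132, 234) [0.623 0.264 0.01 ] [104 103 112]
(139, 263) [0.515 0.272 0.01 ] [ 97  95 104]
(166, 273) [0.457 0.227 0.01 ] [122 120 130]
(247, 252) [0.432 0.046 0.01 ] [109 107 115]
(287, 237) [ 0.432 -0.061  0.01 ] [118 117 126]
stand (196, 238) [0.545 0.129 0.   ]
stand (234, 234) [0.514 0.041 0.   ]
stand (190, 192) [0.745 0.075 0.   ]
stand (227, 185) [ 0.727 -0.035  0.   ]
tray (305, 200) [ 0.53  -0.178  0.018]
tray (345, 180) [ 0.558 -0.337  0.018]
tray (340, 222) [ 0.41  -0.2    0.018]
ref [ 0.503 -0.111  0.02 ]
sc (211, 217) [ 0.44  -0.067  0.01 ]
sc (227, 200) [0.441 0.036 0.01 ]
sc (254, 177) [0.459 0.218 0.01 ]
tray (146, 290) [ 0.448 -0.37   0.018]
tray (183, 245) [ 0.441 -0.216  0.018]
tray (238, 257) [ 0.567 -0.217  0.018]
tray (196, 300) [ 0.544 -0.363  0.018]
[[-0.     0.945  0.327]
 [ 0.001  0.327 -0.945]
 [-1.    -0.    -0.001]]
wrist cam in tool [-0.145  0.08   0.   ]
```

View pics/sidecrop.png

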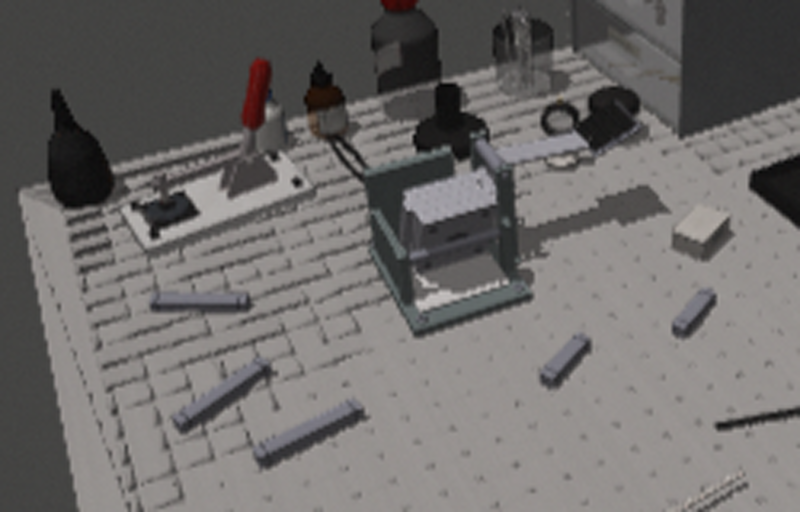

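The crop shows three long pillars on the left, two short ones on the right, and the plates leaning in the stand with the pedal to its right. Now I'll move up and across for a wrist overview.

```bash
python3 -m jog '{"dp":[[-4,5,-6],[-8,10,-12],[-8,15,-17],[-8,20.4,-23],[-8,20.4,-23],[-8,20.4,-23],[-8,20.4,-23],[-8,20.4,-23],[-8,20.4,-23],[-8,20.4,-23]],"dr":[[-7,0,0],[-14,0,0],[-21,0,0],[-28,0,0],[-35,0,0],[-42,0,0],[-49,0,0],[-56,0,0],[-63,0,0],[-65,0,0]],"claw":[0,-0.5,-1,-1,-1,-1,-1,-1,-1,-1]}' 20
python3 -m jog '{"dp":[[0,4,1],[0,8,2],[0,12,3],[0,16,4],[0,20,5],[0,24,6],[0,28,7],[0,32,8],[0,37,8],[0,37,8]],"dr":[[-7,0,0],[-14,0,0],[-21,0,0],[-28,0,0],[-35,0,0],[-42,0,0],[-49,0,0],[-56,0,0],[-63,0,0],[-70,0,0]],"claw":[-1,-1,-1,-1,-1,-1,-1,-1,-1,-1]}' 20
python3 -m jog '{"dp":[[0,0,0],[0,0,0],[0,0,0],[0,0,0],[0,0,0],[0,0,0],[0,0,0],[0,0,0],[0,0,0],[0,0,0]],"dr":[[-7,0,0],[-14,0,0],[-21,0,0],[-26,0,0],[-26,0,0],[-26,0,0],[-26,0,0],[-26,0,0],[-26,0,0],[-26,0,0]],"claw":[-1,-1,-1,-1,-1,-1,-1,-1,-1,-1]}' 20
python3 - <<'E'
from h import *
c,im=snap("wrist","w1");print(bot.state());np.save("pics/w1.npy",im)
E
```

```text
time: 0.98
tcp_pos: [0.331, -0.3284, 0.3192]
tool_rot: [-51.1, 90.0, -56.4]
wrist_force: [-0.6, -0.7, -0.7]
opening: 0.0233
time: 1.82
tcp_pos: [0.448, 0.0367, 0.3192]
tool_rot: [3.7, 89.8, 68.6]
wrist_force: [-0.7, -0.1, 1.2]
opening: 0.0004
time: 2.65
tcp_pos: [0.4478, 0.0295, 0.3187]
tool_rot: [152.8, 90.0, -117.1]
wrist_force: [0.4, -0.1, 0.2]
opening: 0.0003
{'time': 2.7, 'joints': array([ 33.80790885,  10.12957572, -47.83513108, 109.41283026,
         8.34373976,  63.99281237,  72.78149193]), 'dq': array([ 0.02739432,  0.03776444, -0.04822596,  0.10311998,  0.03319943,
       -0.00218787,  0.12445303]), 'joint_torque': array([ 5.52452439e-04, -2.87380904e+01, -3.26532349e+00, -2.55047679e+01,
        4.73490218e-03,  7.92583893e-02, -1.07440684e-02]), 'tcp_pos': array([0.44777983, 0.02947629, 0.31871366]), 'tool_rot': array([ 148.18566402,   89.99538785, -121.77377056]), 'wrist_force': array([-0.43230768, -0.54784591, -0.03410618]), 'torque': array([ 0.02796257, -0.12362511, -0.00252918]), 'opening': 0.0006247337143976347}
```

View pics/w1.png

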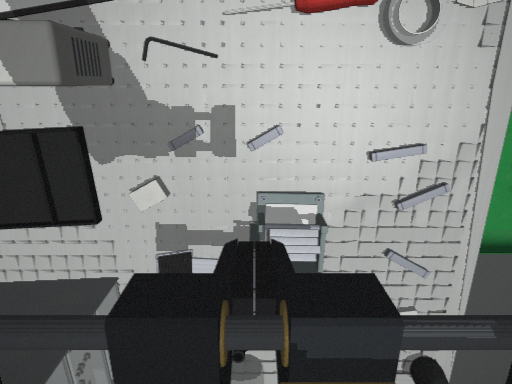

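Wrist view: short pillars at (186,138) and (265,137), long ones at (397,152), (421,196) and (407,264), ref block (148,193), tray on the left and the stand's front edge at (290,196), partly hidden by the gripper. I'll take a second wrist position with the stand clear.

```bash
python3 -m jog '{"dp":[[0,1,4],[0,2,8],[0,3,11],[0,4,14],[0,4,14],[0,4,14],[0,4,14],[0,4,14],[0,4,14],[0,4,14]],"dr":[[0,0,0],[0,0,0],[0,0,0],[0,0,0],[0,0,0],[0,0,0],[0,0,0],[0,0,0],[0,0,0],[0,0,0]],"claw":[-1,-1,-1,-1,-1,-1,-1,-1,-1,-1]}' 20
python3 - <<'E'
from h import *
np.set_printoptions(precision=3,suppress=True)
import pickle
c,im=snap("wrist","w2");np.save("pics/w2.npy",im);pickle.dump(c,open("pics/w2.pkl","wb"));s=bot.state();print(s["tcp_pos"],Ro.from_euler('xyz',s["tool_rot"],degrees=True).as_matrix())
o,m=pillars(im)
for r,a in o: print(np.round(r[0]),np.round(r[1],1),a,onz(c,*r[0],.012))
cv2.imwrite("pics/w2c.png",cv2.resize(im[120:340,20:310,::-1],None,fx=2.7,fy=2.7,interpolation=cv2.INTER_CUBIC))
E
```

```text
time: 3.53
tcp_pos: [0.408, 0.1684, 0.3186]
tool_rot: [133.5, 90.0, -136.5]
wrist_force: [-0.1, -0.0, 0.2]
opening: 0.0006
[0.408 0.169 0.319] [[-0.    -1.     0.001]
 [-0.     0.001  1.   ]
 [-1.     0.    -0.   ]]
[348. 338.] [ 41. 113.] 2983.5 [0.722 0.32  0.012]
```

View pics/w2c.png

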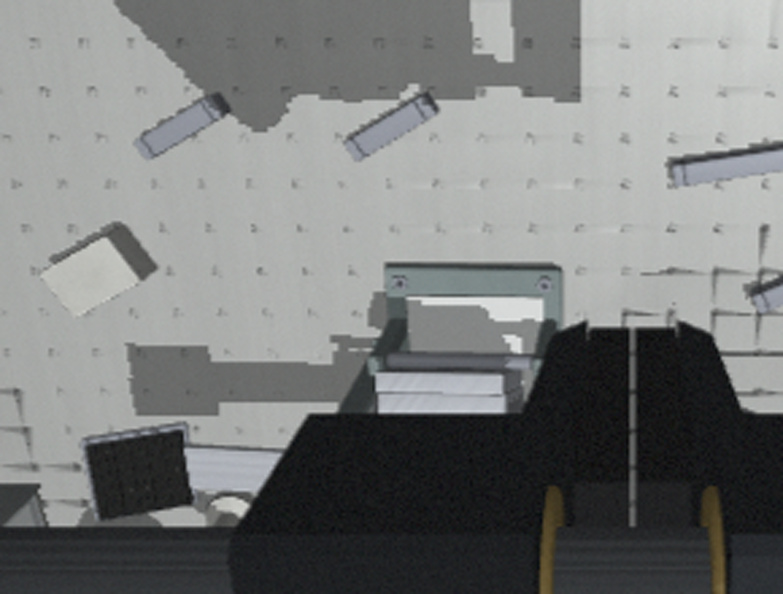

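Crop of w2: the stand's front edge runs (385,266)–(562,266), the rail is at about y=360, plate tops below it, and the pedal tread has corners (82,440), (187,424), (193,512), (100,520). Next I'll compute positions from w1 and w2.

```bash
cat >> h.py <<'E'
def pillars(im,amin=60,amax=3000):
    b=cv2.GaussianBlur(im,(3,3),0).astype(int)
    m=((b[...,2]-b[...,1]>5)&(b[...,2]>95)).astype(np.uint8)*255
    m=cv2.morphologyEx(m,cv2.MORPH_OPEN,np.ones((3,3),np.uint8))
    out=[]
    for k in cv2.findContours(m,cv2.RETR_EXTERNAL,cv2.CHAIN_APPROX_NONE)[0]:
        a=cv2.contourArea(k)
        if amin<a<amax: out.append((cv2.minAreaRect(k),a))
    return out,m
def poses(c,im,z=.012):
    for r,a in pillars(im)[0]:
        P=[onz(c,*p,z)[:2] for p in cv2.boxPoints(r)]
        e=[P[1]-P[0],P[2]-P[1]]
        l=max(e,key=np.linalg.norm);w=min(e,key=np.linalg.norm)
        C=np.mean(P,0)
        print(np.round(r[0]),"C",np.round(C,4),"L %.3f W %.3f ang %.1f"%(np.linalg.norm(l),np.linalg.norm(w),np.degrees(np.arctan2(l[1],l[0]))%180))
E
python3 - <<'E'
from h import *
import pickle
np.set_printoptions(precision=4,suppress=True)
c2=pickle.load(open("pics/w2.pkl","rb"));im2=np.load("pics/w2.npy");im1=np.load("pics/w1.npy")
c1=dict(c2);c1["t"]=np.array(c2["t"])-np.array(c2["R"])@(np.array([.4478,.0295,.3187])-[.408,.1684,.3186])
pickle.dump(c1,open("pics/w1.pkl","wb"))
print(im2[150,400],im2[60,300])
print("w1");poses(c1,im1);print("w2");poses(c2,im2)
q=lambda x,y:(20+x/2.7,120+y/2.7)
for n,a,b in[("FR",(257,193),q(385,266)),("FL",(324,193),q(562,266))]:
    print(n,*tri((c1,*a),(c2,*b)),onz(c1,*a,.012),onz(c2,*b,.012))
for p in[(82,440),(187,424),(193,512),(100,520)]: print("tread",onz(c2,*q(*p),.086))
for p in[(388,360),(500,360)]: print("rail",onz(c2,*q(*p),.0504))
for p in[(378,372),(505,370)]: print("plate4 top front edge",onz(c2,*q(*p),.085))
for p in[(73,127),(101,219),(34,132),(58,222)]: print("tray w1",onz(c1,*p,.018))
E
```

```text
[173 174 173] [205 207 205]
w1
[204. 266.] C [ 0.6281 -0.0468] L 0.033 W 0.020 ang 90.0
[302. 257.] C [0.6129 0.1005] L 0.036 W 0.010 ang 90.0
[407. 264.] C [0.6252 0.26  ] L 0.072 W 0.011 ang 60.3
[303. 249.] C [0.5997 0.1014] L 0.047 W 0.010 ang 90.0
[298. 241.] C [0.5866 0.0928] L 0.054 W 0.010 ang 90.0
[294. 231.] C [0.5706 0.0878] L 0.071 W 0.016 ang 90.0
[423. 197.] C [0.5186 0.2669] L 0.073 W 0.011 ang 114.2
[399. 153.] C [0.4551 0.2247] L 0.073 W 0.012 ang 98.9
[265. 138.] C [0.4353 0.0437] L 0.048 W 0.011 ang 120.2
w2
[105. 294.] C [ 0.637  -0.0643] L 0.046 W 0.024 ang 87.2
[182. 266.] C [0.5874 0.0597] L 0.067 W 0.022 ang 90.0
[324. 223.] C [0.5178 0.2679] L 0.072 W 0.011 ang 113.8
[296. 181.] C [0.4544 0.2256] L 0.073 W 0.011 ang 98.9
[164. 167.] C [0.4351 0.0446] L 0.049 W 0.011 ang 120.2
[ 86. 167.] C [ 0.4353 -0.0632] L 0.047 W 0.010 ang 119.6
FR [0.5155 0.0331 0.0015] [np.float64(0.00022490971165712136), np.float64(0.00022490971165710523)] [0.5124 0.0331 0.012 ] [0.511  0.0361 0.012 ]
FL [0.516  0.1296 0.0003] [np.float64(0.0001819972790331935), np.float64(0.00018199727903311192)] [0.5124 0.1271 0.012 ] [0.5111 0.1305 0.012 ]
tread [ 0.57   -0.0941  0.086 ]
tread [ 0.5614 -0.0427  0.086 ]
tread [ 0.6106 -0.0472  0.086 ]
tread [ 0.6152 -0.0936  0.086 ]
rail [0.5465 0.0446 0.0504]
rail [0.5465 0.1012 0.0504]
plate4 top front edge [0.5344 0.0498 0.085 ]
plate4 top front edge [0.5334 0.1089 0.085 ]
tray w1 [ 0.4198 -0.2072  0.018 ]
tray w1 [ 0.5491 -0.1887  0.018 ]
tray w1 [ 0.4263 -0.2594  0.018 ]
tray w1 [ 0.5537 -0.2508  0.018 ]
```

Stand front edge is at x≈0.5155, y 0.033–0.1296, yaw ≈0, so the origin is ≈(0.573, 0.081). Backstop face ≈0.618, and plate 4 home ≈0.578. Approach in front of the row with the fingers closed.

```bash
python3 -m jog '{"dp":[[3,-2.4,-3],[6,-4.8,-6],[9,-7.2,-9.4],[12,-9.5,-9.4],[15,-9.5,-9.4],[18,-9.5,-9.4],[21,-9.5,-9.4],[23,-9.5,-9.4],[25,-9.5,-9.4],[26.1,-9.5,-9.4]],"dr":[[0,0,0],[0,0,0],[0,0,0],[0,0,0],[0,0,0],[0,0,0],[0,0,0],[0,0,0],[0,0,0],[0,0,0]],"claw":[-1,-1,-1,-1,-1,-1,-1,-1,-1,-1]}' 20
python3 -m jog '{"dp":[[0,-0.5,0],[0,-1,0],[0,-1.4,0],[0,-1.8,0],[0,-2.2,0],[0,-2.6,0],[0,-3,0],[0,-3.4,0],[0,-3.7,0],[0,-4,0]],"dr":[[0,0,0],[0,0,0],[0,0,0],[0,0,0],[0,0,0],[0,0,0],[0,0,0],[0,0,0],[0,0,0],[0,0,0]],"claw":[-1,-1,-1,-1,-1,-1,-1,-1,-1,-1]}' 20
python3 - <<'E'
from h import *
print(bot.state()["tcp_pos"],bot.state()["wrist_force"])
E
```

```text
time: 4.42
tcp_pos: [0.5017, 0.0747, 0.0554]
tool_rot: [99.0, 89.8, -171.0]
wrist_force: [-0.6, -0.0, -0.1]
opening: 0.0003
time: 5.25
tcp_pos: [0.5431, 0.0756, 0.0577]
tool_rot: [-56.6, 90.0, 33.5]
wrist_force: [-0.3, 0.3, -0.1]
opening: 0.0006
[0.54313672 0.07559531 0.05772857] [-0.26590402  0.3200071  -0.09329847]
```

```bash
python3 -m jog '{"dp":[[0,-0.2,0],[0,-0.4,0],[0,-0.6,0],[0,-0.8,0],[0,-1,0],[0,-1.2,0],[0,-1.4,0],[0,-1.6,0],[0,-1.8,0],[0,-1.8,0]],"dr":[[0,0,0],[0,0,0],[0,0,0],[0,0,0],[0,0,0],[0,0,0],[0,0,0],[0,0,0],[0,0,0],[0,0,0]],"claw":[-1,-1,-1,-1,-1,-1,-1,-1,-1,-1]}' 20
python3 -m jog '{"dp":[[0,-0.1,0],[0,-0.2,0],[0,-0.3,0],[0,-0.4,0],[0,-0.5,0],[0,-0.6,0],[0,-0.7,0],[0,-0.8,0],[0,-0.8,0],[0,-0.8,0]],"dr":[[0,0,0],[0,0,0],[0,0,0],[0,0,0],[0,0,0],[0,0,0],[0,0,0],[0,0,0],[0,0,0],[0,0,0]],"claw":[-1,-1,-1,-1,-1,-1,-1,-1,-1,-1]}' 20
```

```text
time: 6.08
tcp_pos: [0.5611, 0.0756, 0.0577]
tool_rot: [-76.5, 90.0, 13.5]
wrist_force: [-0.8, 0.2, -0.1]
opening: 0.0007
time: 6.92
tcp_pos: [0.5636, 0.0756, 0.0571]
tool_rot: [104.8, 89.4, -165.1]
wrist_force: [-15.9, -1.5, 12.6]
opening: 0.0006
```

```bash
python3 - <<'E'
from h import *
c,im=snap("side","s2")
a=cv2.resize(im[160:250,160:290,::-1],None,fx=4.5,fy=4.5,interpolation=cv2.INTER_CUBIC)
c,w=snap("wrist","w3")
b=cv2.resize(w[170:350,100:400,::-1],None,fx=1.95,fy=1.95,interpolation=cv2.INTER_CUBIC)
b=cv2.copyMakeBorder(b,0,max(0,0),0,0,cv2.BORDER_CONSTANT)
W=max(a.shape[1],b.shape[1]);pad=lambda x:cv2.copyMakeBorder(x,0,0,0,W-x.shape[1],cv2.BORDER_CONSTANT)
o=np.vstack([pad(a),pad(b)]);o=cv2.resize(o,None,fx=600/o.shape[0],fy=600/o.shape[0]) if o.shape[0]>600 else o
print(o.shape);cv2.imwrite("pics/push.png",o)
E
```

```text
(600, 464, 3)
```

View pics/push.png

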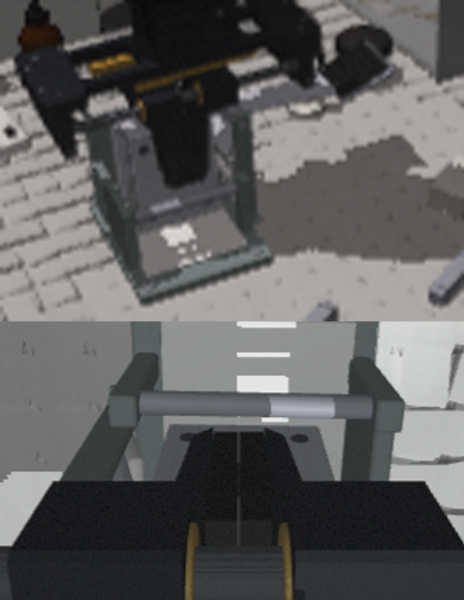

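Both views show the plates nearly upright, with the fingers on plate 4 above the rail. I'll push on gently while watching the force.

```bash
python3 -m jog '{"dp":[[0,-0.1,0],[0,-0.2,0],[0,-0.3,0],[0,-0.4,0],[0,-0.4,0],[0,-0.4,0],[0,-0.4,0],[0,-0.4,0],[0,-0.4,0],[0,-0.4,0]],"dr":[[0,0,0],[0,0,0],[0,0,0],[0,0,0],[0,0,0],[0,0,0],[0,0,0],[0,0,0],[0,0,0],[0,0,0]],"claw":[-1,-1,-1,-1,-1,-1,-1,-1,-1,-1]}' 20
python3 -m jog '{"dp":[[0,-0.1,0],[0,-0.2,0],[0,-0.3,0],[0,-0.4,0],[0,-0.4,0],[0,-0.4,0],[0,-0.4,0],[0,-0.4,0],[0,-0.4,0],[0,-0.4,0]],"dr":[[0,0,0],[0,0,0],[0,0,0],[0,0,0],[0,0,0],[0,0,0],[0,0,0],[0,0,0],[0,0,0],[0,0,0]],"claw":[-1,-1,-1,-1,-1,-1,-1,-1,-1,-1]}' 20
```

```text
time: 7.85
tcp_pos: [0.5638, 0.0756, 0.0567]
tool_rot: [104.7, 89.0, -165.1]
wrist_force: [-26.0, -1.4, 21.9]
opening: 0.0004
time: 8.68
tcp_pos: [0.5638, 0.0756, 0.0563]
tool_rot: [104.6, 88.6, -165.2]
wrist_force: [-36.8, -1.2, 31.9]
opening: 0.0004
```

The stop is firm at TCP x=0.564. Back off and look from above.

```bash
python3 -m jog '{"dp":[[0,0.4,0],[0,0.8,0],[0,1.2,0],[0,1.8,0],[0,3,0],[0,5,0],[-2,8,0],[-5,11,2],[-9,13,5],[-13,14,8]],"dr":[[0,0,0],[0,0,0],[0,0,0],[0,0,0],[0,0,0],[0,0,0],[0,0,0],[0,0,0],[0,0,0],[0,0,0]],"claw":[-1,-1,-1,-1,-1,-1,-1,-1,-1,-1]}' 20
python3 - <<'E'
from h import *
import pickle
c,w=snap("wrist","w4");pickle.dump(c,open("pics/w4.pkl","wb"));np.save("pics/w4.npy",w)
print(bot.state()["tcp_pos"],bot.state()["wrist_force"])
cv2.imwrite("pics/w4c.png",cv2.resize(w[110:340,0:300,::-1],None,fx=2.6,fy=2.6,interpolation=cv2.INTER_CUBIC))
E
```

```text
time: 9.52
tcp_pos: [0.441, 0.14, 0.1681]
tool_rot: [138.2, 89.9, -131.8]
wrist_force: [0.4, -0.3, -0.0]
opening: 0.0003
[0.44286703 0.14788305 0.17428208] [0.93505344 5.62171972 3.96127979]
```

View pics/w4c.png

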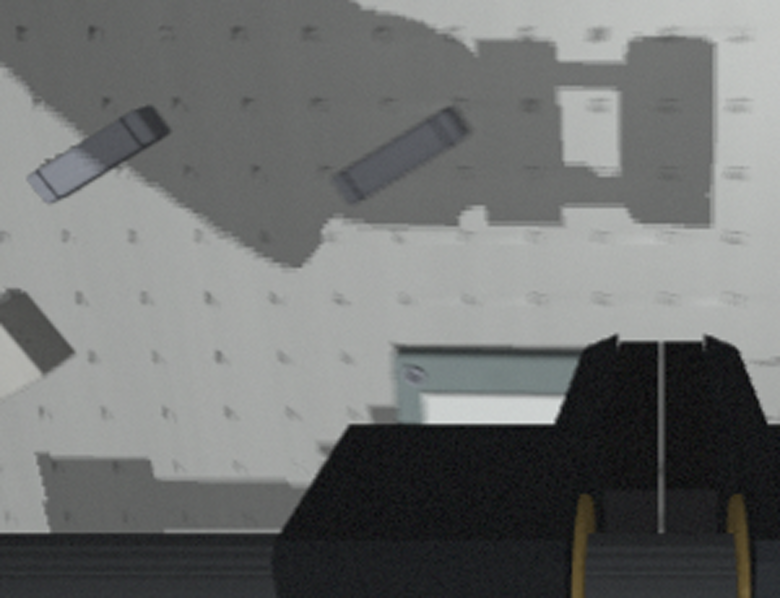

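The gripper hides the stand in this view. I'll look again with the tool beyond the stand, so that the camera is above it.

```bash
python3 -m jog '{"dp":[[-4,0,0],[-8,-1,0],[-12,-4,-2],[-14,-8,-4],[-14,-12,-6],[-14,-16,-7.5],[-14,-19,-7.5],[-14,-22.3,-7.5],[-14,-22.3,-7.5],[-14,-22.3,-7.5]],"dr":[[0,0,0],[0,0,0],[0,0,0],[0,0,0],[0,0,0],[0,0,0],[0,0,0],[0,0,0],[0,0,0],[0,0,0]],"claw":[-1,-1,-1,-1,-1,-1,-1,-1,-1,-1]}' 20
python3 - <<'E'
from h import *
import pickle
c,w=snap("wrist","w5");pickle.dump(c,open("pics/w5.pkl","wb"));np.save("pics/w5.npy",w)
print(bot.state()["tcp_pos"],bot.state()["wrist_force"])
cv2.imwrite("pics/w5c.png",cv2.resize(w[0:220,130:400,::-1],None,fx=2.7,fy=2.7,interpolation=cv2.INTER_CUBIC))
E
```

```text
time: 10.4
tcp_pos: [0.668, 0.065, 0.3059]
tool_rot: [13.9, 89.9, 103.8]
wrist_force: [-0.3, 0.7, 0.6]
opening: 0.0005
[0.66667018 0.06577894 0.30662876] [-0.17755214 -0.2185993   0.67232252]
```

View pics/w5c.png

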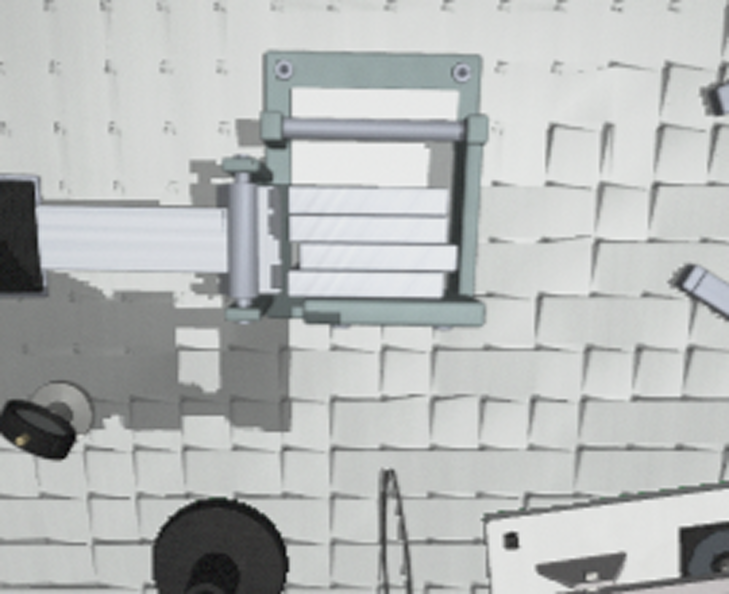

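The plates now stand upright as a tight stack against the backstop, staggered 0–4 mm short of the fence. The tread's inner edge is at crop (45,178–293). Next: the tread centre from two views.

```bash
python3 - <<'E'
from h import *
import pickle
np.set_printoptions(precision=4,suppress=True)
c2=pickle.load(open("pics/w2.pkl","rb"));c5=pickle.load(open("pics/w5.pkl","rb"));w=np.load("pics/w5.npy")
m=(w.max(2)<45).astype(np.uint8);m[:,160:]=0;m[120:]=0
k=max(cv2.findContours(m,0,2)[0],key=cv2.contourArea);r=cv2.minAreaRect(k);print(r)
print("centre z.086",onz(c5,*r[0],.086))
B=cv2.boxPoints(r);print([onz(c5,*p,.086)[:2] for p in B],B)
q=lambda x,y:(20+x/2.7,120+y/2.7)
ctr2=np.mean([q(*p) for p in[(82,440),(187,424),(193,512),(100,520)]],0)
print(tri((c2,*ctr2),(c5,*r[0])))
p=lambda x,y:(130+x/2.7,y/2.7)
for n,a in[("FR",(263,52)),("FL",(481,56)),]:print(n,onz(c5,*p(*a),.006))
for a in[(303,323),(485,323),(303,303),(485,303)]:print("backstop top",onz(c5,*p(*a),.086))
print("fence top",onz(c5,*p(460,200),.053),"plate4 front top",onz(c5,*p(290,186),.092),onz(c5,*p(448,188),.092), "plate1 back",onz(c5,*p(440,299),.092))
E
```

```text
((21.499996185302734, 30.499996185302734), (42.99999237060547, 60.99999237060547), 0.0)
centre z.086 [ 0.5369 -0.1633  0.086 ]
[array([ 0.5648, -0.1909]), array([ 0.5103, -0.1783]), array([ 0.5103, -0.1371]), array([ 0.5648, -0.1476])] [[ 0. 61.]
 [ 0.  0.]
 [43.  0.]
 [43. 61.]]
(array([ 0.5506, -0.0685,  0.1623]), [np.float64(0.03996299584127936), np.float64(0.03996299584127945)])
FR [0.5139 0.0335 0.006 ]
FL [0.5156 0.1294 0.006 ]
backstop top [0.623  0.0524 0.086 ]
backstop top [0.6231 0.1239 0.086 ]
backstop top [0.6153 0.0525 0.086 ]
backstop top [0.6154 0.1235 0.086 ]
fence top [0.5766 0.1165 0.053 ] plate4 front top [0.5727 0.0484 0.092 ] [0.5735 0.1068 0.092 ] plate1 back [0.6134 0.1052 0.092 ]
```

```bash
python3 - <<'E'
from h import *
import pickle
np.set_printoptions(precision=4,suppress=True)
c2=pickle.load(open("pics/w2.pkl","rb"));c5=pickle.load(open("pics/w5.pkl","rb"));w=np.load("pics/w5.npy")
q=lambda x,y:(20+x/2.7,120+y/2.7);p=lambda x,y:(130+x/2.7,y/2.7)
print(tri((c2,*q(187,424)),(c5,*p(39,177))),tri((c2,*q(193,512)),(c5,*p(45,293))))
m=(w.max(2)<60).astype(np.uint8);m=m[62:112,50:150]
k=max(cv2.findContours(m,0,2)[0],key=cv2.contourArea);r=cv2.minAreaRect(k);print(r)
u=r[0][0]+50,r[0][1]+62;print(onz(c5,*u,.086))
E
```

```text
(array([ 0.5687, -0.0493,  0.0742]), [np.float64(5.37135928846413e-05), np.float64(5.371359288467955e-05)]) (array([ 0.6116, -0.0481,  0.0846]), [np.float64(9.290791345290663e-05), np.float64(9.290791345308418e-05)])
((72.04138946533203, 24.496553421020508), (44.67847442626953, 42.851470947265625), 85.2363510131836)
[ 0.5894 -0.0709  0.086 ]
```

```bash
python3 -m jog '{"dp":[[0,2,-4],[2,4,-8],[4,6,-11],[6,7.7,-14],[9,7.7,-14],[12,7.7,-14],[15,7.7,-14],[18,7.7,-14],[20,7.7,-14],[21,7.7,-14]],"dr":[[0,0,0],[0,0,0],[0,0,0],[0,0,0],[0,0,0],[0,0,0],[0,0,0],[0,0,0],[0,0,0],[0,0,0]],"claw":[-1,-1,-1,-1,-1,-1,-1,-1,-1,-1]}' 20
python3 -m jog '{"dp":[[0.3,0,0],[0.6,0,0],[0.9,0,0.1],[1.2,0,0.1],[1.5,0,0.2],[1.8,0,0.2],[2.1,0,0.3],[2.4,0,0.3],[2.7,0,0.4],[3,0,0.4]],"dr":[[0,0,0],[0,0,0],[0,0,0],[0,0,0],[0,0,0],[0,0,0],[0,0,0],[0,0,0],[0,0,0],[0,0,0]],"claw":[-1,-1,-1,-1,-1,-1,-1,-1,-1,-1]}' 20
```

```text
time: 11.28
tcp_pos: [0.5871, -0.0744, 0.0956]
tool_rot: [94.0, 89.8, -175.8]
wrist_force: [-0.0, -0.5, -0.4]
opening: 0.0002
time: 12.12
tcp_pos: [0.5901, -0.0705, 0.0675]
tool_rot: [-89.6, 89.9, 0.5]
wrist_force: [1.7, 0.2, 4.5]
opening: 0.0001
```

```bash
python3 -m jog '{"dp":[[0.2,0,0],[0.4,0,0],[0.6,0,0],[0.8,0,0.1],[1,0,0.1],[1.2,0,0.1],[1.3,0,0.2],[1.4,0,0.2],[1.5,0,0.2],[1.5,0,0.2]],"dr":[[0,0,0],[0,0,0],[0,0,0],[0,0,0],[0,0,0],[0,0,0],[0,0,0],[0,0,0],[0,0,0],[0,0,0]],"claw":[-1,-1,-1,-1,-1,-1,-1,-1,-1,-1]}' 20
python3 -m jog '{"dp":[[0.1,0,0],[0.2,0,0],[0.3,0,0],[0.4,0,0],[0.5,0,0],[0.5,0,0],[0.5,0,0],[0.5,0,0],[0.5,0,0],[0.5,0,0]],"dr":[[0,0,0],[0,0,0],[0,0,0],[0,0,0],[0,0,0],[0,0,0],[0,0,0],[0,0,0],[0,0,0],[0,0,0]],"claw":[-1,-1,-1,-1,-1,-1,-1,-1,-1,-1]}' 20
```

```text
time: 12.95
tcp_pos: [0.5902, -0.0671, 0.0527]
tool_rot: [-41.2, 89.9, 48.9]
wrist_force: [1.4, 1.3, 6.7]
opening: 0.0003
time: 13.78
tcp_pos: [0.5904, -0.0666, 0.0512]
tool_rot: [-86.8, 89.9, 3.4]
wrist_force: [-10.8, 0.8, 39.0]
opening: 0.0006
```

The pedal is on its stop: force jumped to 39 N at z=0.051. Let it up and check from above.

```bash
python3 -m jog '{"dp":[[-0.5,0,0],[-1,0,0],[-1.5,0,-0.1],[-2,0,-0.2],[-2.5,0,-0.3],[-3,0,-0.4],[-3.5,0,-0.5],[-4,0,-0.6],[-5,0,-0.6],[-7,0,-0.6]],"dr":[[0,0,0],[0,0,0],[0,0,0],[0,0,0],[0,0,0],[0,0,0],[0,0,0],[0,0,0],[0,0,0],[0,0,0]],"claw":[-1,-1,-1,-1,-1,-1,-1,-1,-1,-1]}' 20
python3 -m jog '{"dp":[[-4,0,0],[-8,0,0],[-12,-2,2],[-16,-4,5],[-19,-6,8],[-20,-7,11],[-20,-7,14],[-20,-7,14],[-20,-7,14],[-20,-7,14]],"dr":[[0,0,0],[0,0,0],[0,0,0],[0,0,0],[0,0,0],[0,0,0],[0,0,0],[0,0,0],[0,0,0],[0,0,0]],"claw":[-1,-1,-1,-1,-1,-1,-1,-1,-1,-1]}' 20
python3 - <<'E'
from h import *
import pickle
np.set_printoptions(precision=4,suppress=True)
c,w=snap("wrist","w6");pickle.dump(c,open("pics/w6.pkl","wb"));np.save("pics/w6.npy",w)
print(bot.state()["tcp_pos"]);poses(c,w)
a=cv2.resize(w[0:130,180:330,::-1],None,fx=3,fy=3,interpolation=cv2.INTER_CUBIC)
b=w[0:192,:,::-1];o=np.vstack([cv2.copyMakeBorder(a,0,0,0,512-450,cv2.BORDER_CONSTANT),b]);cv2.imwrite("pics/w6c.png",o);print(o.shape)
E
```

```text
time: 14.62
tcp_pos: [0.5865, -0.0754, 0.1157]
tool_rot: [95.2, 89.6, -174.7]
wrist_force: [0.9, -0.0, 0.3]
opening: 0.0005
time: 15.45
tcp_pos: [0.6584, 0.0644, 0.3165]
tool_rot: [127.7, 89.8, -142.3]
wrist_force: [-0.1, -0.6, -0.4]
opening: 0.0004
[0.6585 0.0633 0.3164]
[404. 124.] C [0.6267 0.2603] L 0.074 W 0.011 ang 60.5
[222.  98.] C [0.5949 0.0215] L 0.056 W 0.016 ang 178.7
[268.  59.] C [0.5466 0.0811] L 0.078 W 0.007 ang 88.8
[423.  35.] C [0.5196 0.2672] L 0.074 W 0.011 ang 113.8
(582, 512, 3)
```

View pics/w6c.png

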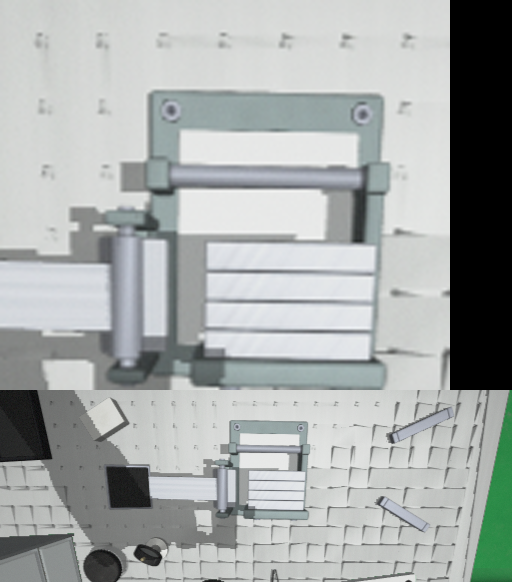

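All four plates are flush against the fence and backstop, and the pedal is back up. Next I'll view the tray from above to get its pose.

```bash
python3 -m jog '{"dp":[[-1,1,-4],[-1,2,-8],[-1,3,-12],[-1,3.8,-16],[-1,3.8,-20],[-1,3.8,-24],[-1,3.8,-26.3],[-1,3.8,-26.3],[-1,3.8,-26.3],[-1,3.8,-26.3]],"dr":[[0,0,0],[0,0,0],[0,0,0],[0,0,0],[0,0,0],[0,0,0],[0,0,0],[0,0,0],[0,0,0],[0,0,0]],"claw":[-1,-1,-1,-1,-1,-1,-1,-1,-1,-1]}' 20
python3 - <<'E'
from h import *
import pickle
np.set_printoptions(precision=4,suppress=True)
c,w=snap("wrist","w7");pickle.dump(c,open("pics/w7.pkl","wb"));np.save("pics/w7.npy",w)
print(bot.state()["tcp_pos"]);poses(c,w)
cv2.imwrite("pics/w7c.png",cv2.resize(w[0:240,100:420,::-1],None,fx=2.5,fy=2.5,interpolation=cv2.INTER_CUBIC))
m=(w.max(2)<50).astype(np.uint8);m[210:]=0
for k in cv2.findContours(m,0,2)[0]:
    if cv2.contourArea(k)>2000:
        r=cv2.minAreaRect(k);print(r);a=cv2.approxPolyDP(k,4,True)[:,0];print(a.tolist());print(np.array([onz(c,*p,.018)[:2] for p in a]))
E
```

```text
time: 16.33
tcp_pos: [0.6208, -0.1975, 0.327]
tool_rot: [57.3, 89.9, 147.4]
wrist_force: [0.1, 0.5, 0.4]
opening: 0.0003
[ 0.6211 -0.1965  0.3272]
[455. 133.] C [0.6024 0.0733] L 0.056 W 0.014 ang 178.6
[485.  92.] C [0.5496 0.1028] L 0.069 W 0.007 ang 88.7
[443.   4.] C [0.4472 0.0311] L 0.019 W 0.009 ang 90.0
[354.   4.] C [ 0.4472 -0.0767] L 0.019 W 0.009 ang 90.0
((189.22933959960938, 49.844276428222656), (106.18486022949219, 125.83743286132812), 87.08915710449219)
[[124, 0], [140, 105], [254, 98], [249, 0]]
[[ 0.4442 -0.3528]
 [ 0.5655 -0.3462]
 [ 0.5567 -0.1978]
 [ 0.4442 -0.2038]]
```

View pics/w7c.png

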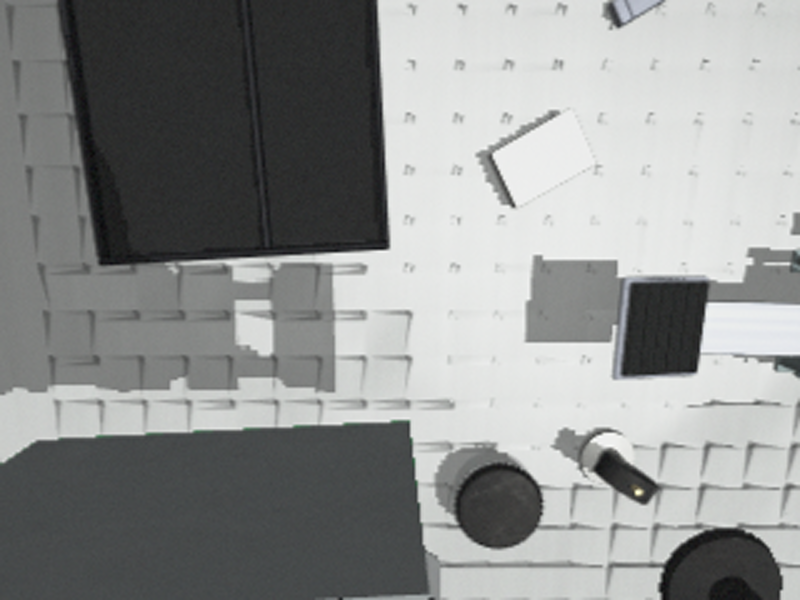

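The tray corners give a yaw of about 3.2° and a centre of ≈(0.492, −0.276); the divider is as expected. The ref block at crop (545,158) is undisturbed. Hover over the right-hand short pillar.

```bash
python3 -m jog '{"dp":[[0,3,2],[0,6,4],[2,9,6],[4,12,8],[8,15,10],[12,17,12],[15,18.6,13.4],[18,18.6,13.4],[21,18.6,13.4],[21.7,18.6,13.4]],"dr":[[6,0,0],[12,0,0],[18,0,0],[24,0,0],[30,0,0],[36,0,0],[42,0,0],[48,0,0],[54,0,0],[60.4,0,0]],"claw":[-0.4,-0.4,-0.4,-0.4,-0.4,-0.4,-0.4,-0.4,-0.4,-0.4]}' 20
cat >> h.py <<'E'
def near(name,z=.012):
    np.set_printoptions(precision=4,suppress=True)
    c,w=snap("wrist",name);s=bot.state();T=Ro.from_euler('xyz',s["tool_rot"],degrees=True).as_matrix()
    print("tcp",s["tcp_pos"],"yaw y %.1f"%(np.degrees(np.arctan2(T[1,1],T[0,1]))),"xz",T[2,0],"J",np.round(s["joints"],0));poses(c,w,z)
def to(x,y,z,yaw):
    "cm and deg for dp, dr"
    s=bot.state();T=Ro.from_euler('xyz',s["tool_rot"],degrees=True)
    c,q=np.cos(np.radians(yaw)),np.sin(np.radians(yaw))
    G=Ro.from_matrix(np.array([[0,c,q],[0,q,-c],[-1,0,0]]))
    print("dp",np.round(T.inv().apply(np.array([x,y,z])-s["tcp_pos"])*100,2),"dr",np.round((T.inv()*G).as_rotvec(degrees=True),1))
E
python3 -c "
from h import *
near('n1')"
```

```text
time: 17.22
tcp_pos: [0.4315, -0.0617, 0.1067]
tool_rot: [140.2, 89.6, 169.8]
wrist_force: [-0.3, -0.2, -0.8]
opening: 0.0264
tcp [ 0.4324 -0.0618  0.1074] yaw y 119.2 xz -0.9999817003119895 J [ 26.  26. -29. 123.  21.  36.  12.]
[504. 309.] C [ 0.6598 -0.0445] L 0.012 W 0.008 ang 29.9
[260. 186.] C [ 0.4305 -0.0531] L 0.027 W 0.010 ang 120.3
[507. 159.] C [0.5742 0.0528] L 0.010 W 0.006 ang 132.6
[340.  70.] C [0.4369 0.0432] L 0.048 W 0.011 ang 119.3
```

```bash
sed -i 's/b\[...,2\]>95/b[...,2]>50/; s/b\[...,1\]>5)/b[...,1]>np.where(b[...,2]>95,5,3))/' h.py; python3 -c "
from h import *
near('n2'); to(.4355,-.063,.002,120)"
```

```text
tcp [ 0.4338 -0.0621  0.1091] yaw y 119.8 xz -0.9999932228828498 J [ 27.  26. -29. 123.  21.  36.  13.]
[306. 345.] C [ 0.5378 -0.1585] L 0.048 W 0.009 ang 27.5
[245. 344.] C [ 0.491  -0.1842] L 0.020 W 0.010 ang 34.9
[ 31. 336.] C [ 0.3248 -0.2692] L 0.023 W 0.005 ang 29.5
[324. 336.] C [ 0.5458 -0.1429] L 0.021 W 0.005 ang 29.5
[194. 338.] C [ 0.449  -0.2002] L 0.018 W 0.011 ang 168.2
[502. 308.] C [ 0.6595 -0.046 ] L 0.012 W 0.010 ang 38.1
[258. 186.] C [ 0.43   -0.0534] L 0.029 W 0.010 ang 119.8
[506. 152.] C [0.5722 0.0554] L 0.012 W 0.008 ang 132.2
[437. 133.] C [0.5205 0.0423] L 0.006 W 0.006 ang 168.8
[336.  67.] C [0.4354 0.0438] L 0.049 W 0.012 ang 119.8
dp [10.71 -0.19  0.13] dr [-0.2 -0.2 -0.1]
```

```bash
python3 -m jog '{"dp":[[2,-0.2,0.1],[4,-0.2,0.1],[6,-0.2,0.1],[8,-0.2,0.1],[9.5,-0.2,0.1],[10.6,-0.2,0.1],[10.6,-0.2,0.1],[10.6,-0.2,0.1],[10.6,-0.2,0.1],[10.6,-0.2,0.1]],"dr":[[0,0,0],[0,0,0],[0,0,0],[0,0,0],[0,0,0],[0,0,0],[0,0,0],[0,0,0],[0,0,0],[0,0,0]],"claw":[-0.4,-0.4,-0.4,-0.4,-0.4,-0.4,-0.4,-0.9,-0.9,-0.9]}' 25
python3 -m jog '{"dp":[[0,0,0],[0,0,0],[0,0,0],[0,0,0],[-2,0,0],[-5,0,0],[-8,0,0],[-8,0,0],[-8,0,0],[-8,0,0]],"dr":[[0,0,0],[0,0,0],[0,0,0],[0,0,0],[0,0,0],[0,0,0],[0,0,0],[0,0,0],[0,0,0],[0,0,0]],"claw":[-0.9,-0.9,-0.9,-0.9,-0.9,-0.9,-0.9,-0.9,-0.9,-0.9]}' 25
python3 -c "
from h import *
near('n3',.09); to(.5145,-.231,.08,93)"
```

```text
time: 18.15
tcp_pos: [0.4382, -0.065, 0.0054]
tool_rot: [-31.8, 89.9, -2.1]
wrist_force: [-0.5, 1.0, 2.7]
opening: 0.0116
time: 18.98
tcp_pos: [0.4371, -0.0654, 0.0843]
tool_rot: [-93.9, 90.0, -64.2]
wrist_force: [-0.5, -0.4, -1.6]
opening: 0.0113
tcp [ 0.4366 -0.0652  0.0838] yaw y 119.7 xz -0.9999992594090487 J [ 25.  29. -27. 123.  24.  33.  10.]
[459. 366.] C [ 0.5587 -0.0646] L 0.022 W 0.004 ang 107.7
[253. 344.] C [ 0.4586 -0.1051] L 0.010 W 0.005 ang 29.7
[274. 344.] C [ 0.4675 -0.0997] L 0.006 W 0.005 ang 120.9
[292. 342.] C [ 0.4753 -0.0945] L 0.011 W 0.007 ang 29.7
[215. 341.] C [ 0.4407 -0.1129] L 0.012 W 0.009 ang 33.8
[ 27. 336.] C [ 0.3575 -0.1574] L 0.013 W 0.004 ang 33.0
[326. 336.] C [ 0.488  -0.0827] L 0.011 W 0.007 ang 123.8
[174. 332.] C [ 0.4203 -0.1182] L 0.010 W 0.005 ang 29.7
[254. 297.] C [ 0.4451 -0.0808] L 0.010 W 0.007 ang 29.7
[254. 228.] C [ 0.4272 -0.0494] L 0.023 W 0.011 ang 120.3
[452. 130.] C [0.4759 0.0284] L 0.004 W 0.004 ang 29.6
[343.  55.] C [0.4217 0.0294] L 0.031 W 0.007 ang 119.4
dp [  0.37 -18.26  -1.43] dr [26.7 -0.1 -0. ]
```

The pillar is gripped (11.3 mm) and its centre is about 4–5 mm along tool +y from the TCP. Go to a hover over the short bay, after checking where the supply unit stands.

```bash
python3 -c "
from h import *
np.set_printoptions(precision=3,suppress=True)
c=bot.calibration('scene')
for p in [(123,240),(142,251),(166,236)]: print(onz(c,*p,0))
for p in [(118,193),(141,205),(165,185),(145,178)]: print('top',onz(c,*p,.134))
to(.5147,-.2357,.10,93.2)"
```

```text
[ 0.291 -0.22   0.   ]
[ 0.355 -0.243 -0.   ]
[ 0.372 -0.171  0.   ]
top [ 0.318 -0.247  0.134]
top [ 0.391 -0.277  0.134]
top [ 0.385 -0.178  0.134]
top [ 0.325 -0.16   0.134]
dp [ -1.63 -18.68  -1.65] dr [26.5 -0.1 -0. ]
```

The supply unit reaches x≈0.39, so I'll use the far slots (body clearance). Hover at tray x +36 mm in the short bay.

```bash
python3 -m jog '{"dp":[[-1.6,-3,0],[-1.6,-6,0],[-1.6,-9,-0.3],[-1.6,-12,-0.6],[-1.6,-15,-0.7],[-1.6,-17,-0.7],[-1.6,-19.2,-0.7],[-1.6,-19.2,-0.7],[-1.6,-19.2,-0.7],[-1.6,-19.2,-0.7]],"dr":[[5,0,0],[10,0,0],[15,0,0],[20,0,0],[25,0,0],[26.5,0,0],[26.5,0,0],[26.5,0,0],[26.5,0,0],[26.5,0,0]],"claw":[-0.9,-0.9,-0.9,-0.9,-0.9,-0.9,-0.9,-0.9,-0.9,-0.9]}' 25
python3 -c "
from h import *
import pickle
c,w=snap('wrist','n4');pickle.dump(c,open('pics/n4.pkl','wb'));print(bot.state()['tcp_pos'],bot.state()['opening'],bot.state()['joints'])
cv2.imwrite('pics/n4b.png',cv2.convertScaleAbs(w[:,:,::-1],alpha=1.6,beta=25))"
```

```text
time: 19.87
tcp_pos: [0.5252, -0.234, 0.0991]
tool_rot: [147.0, 89.8, 150.3]
wrist_force: [-0.2, 0.1, -0.8]
opening: 0.0117
[ 0.52528053 -0.23372543  0.09939599] 0.011638348435529326 [ 34.66991296  35.80682451 -20.33272612 104.20167766  17.23068914
  43.17636925   8.4293528 ]
```

View pics/n4b.png

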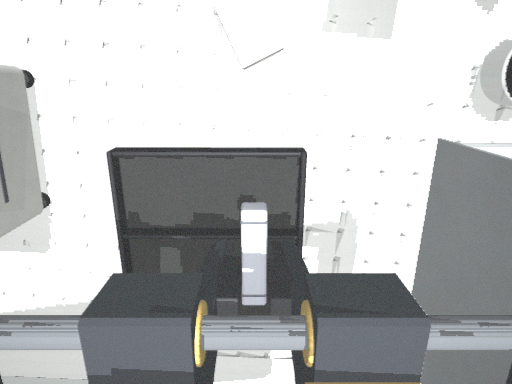

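Clear view: the bay's outer left corners are at (110,150) and (305,149), the divider at row ≈236 from x=120 to 300, and the held pillar runs along column 254 parallel to the tray's y. Compute the fit.

```bash
python3 -c "
from h import *
import pickle
np.set_printoptions(precision=4,suppress=True)
c=pickle.load(open('pics/n4.pkl','rb'));c7=pickle.load(open('pics/w7.pkl','rb'))
A=onz(c,110,150,.018);B=onz(c,305,149,.018);print('near-left',A,'far-left',B,np.linalg.norm(B-A),'yaw',np.degrees(np.arctan2(*(B-A)[1::-1])))
print('far-left 2view',tri((c,305,149),(c7,255.2,98.8)))
D=onz(c,122,235,.018);E=onz(c,300,235,.018);print('div',D,E)
for z in (.094,.106): print('pillar end',z,onz(c,255,204,z),onz(c,255,222,z),onz(c,254,303,z))
"
```

```text
near-left [ 0.4252 -0.2021  0.018 ] far-left [ 0.5569 -0.194   0.018 ] 0.13187551983498894 yaw 3.543578222079459
far-left 2view (array([ 0.5583, -0.196 ,  0.0073]), [np.float64(0.00030030901211913535), np.float64(0.0003003090121192619)])
div [ 0.4293 -0.265   0.018 ] [ 0.5597 -0.2574  0.018 ]
pillar end 0.094 [ 0.5239 -0.208   0.094 ] [ 0.5244 -0.2172  0.094 ] [ 0.5265 -0.2629  0.094 ]
pillar end 0.106 [ 0.5237 -0.2037  0.106 ] [ 0.5242 -0.2122  0.106 ] [ 0.5261 -0.2542  0.106 ]
```

The fit agrees: bay centre ≈(0.491, −0.2326), and the pillar needs about 1.5 mm of shift. Lower and release.

```bash
python3 -m jog '{"dp":[[2,-0.15,0.15],[4,-0.15,0.15],[5.5,-0.15,0.15],[6.5,-0.15,0.15],[7.3,-0.15,0.15],[8,-0.15,0.15],[8.4,-0.15,0.15],[8.7,-0.15,0.15],[8.7,-0.15,0.15],[8.7,-0.15,0.15]],"dr":[[0,0,0],[0,0,0],[0,0,0],[0,0,0],[0,0,0],[0,0,0],[0,0,0],[0,0,0],[0,0,0],[0,0,0]],"claw":[-0.9,-0.9,-0.9,-0.9,-0.9,-0.9,-0.9,-0.9,-0.9,-0.9]}' 25
python3 -m jog '{"dp":[[0,0,0],[0,0,0],[0,0,0],[0,0,0],[-1,0,0],[-3,0,0],[-6,0,0],[-9,0,0],[-9,0,0],[-9,0,0]],"dr":[[0,0,0],[0,0,0],[0,0,0],[0,0,0],[0,0,0],[0,0,0],[0,0,0],[0,0,0],[0,0,0],[0,0,0]],"claw":[-0.55,-0.55,-0.55,-0.55,-0.55,-0.55,-0.55,-0.55,-0.55,-0.55]}' 25
python3 -c "
from h import *
import pickle
c,w=snap('wrist','n5');poses(c,w,.018);print(bot.state()['tcp_pos']);cs=bot.calibration('side');poses(cs,bot.grab_frame('side'));to(.4351,.0442,.11,120)"
```

```text
time: 20.75
tcp_pos: [0.5279, -0.2364, 0.0136]
tool_rot: [76.9, 90.0, 80.1]
wrist_force: [-0.8, 0.7, -0.8]
opening: 0.0114
time: 21.58
tcp_pos: [0.5292, -0.2374, 0.1058]
tool_rot: [-28.1, 89.7, -25.0]
wrist_force: [0.6, 0.0, -0.6]
opening: 0.0194
[ 42. 330.] C [ 0.3594 -0.362 ] L 0.016 W 0.009 ang 3.0
[251. 191.] C [ 0.5267 -0.2327] L 0.051 W 0.011 ang 92.6
[ 0.52800022 -0.23705696  0.10424569]
[348. 368.] C [0.1075 0.0226] L 0.086 W 0.053 ang 61.8
[481. 343.] C [ 0.0367 -0.2098] L 0.108 W 0.098 ang 55.2
[399. 295.] C [ 0.1781 -0.163 ] L 0.081 W 0.021 ang 142.1
[166. 274.] C [0.4526 0.2285] L 0.072 W 0.016 ang 97.6
[139. 262.] C [0.5171 0.2705] L 0.073 W 0.015 ang 114.3
[246. 251.] C [0.4332 0.0477] L 0.051 W 0.014 ang 123.3
[132. 234.] C [0.6208 0.2646] L 0.069 W 0.015 ang 61.3
[208. 217.] C [0.5957 0.0761] L 0.051 W 0.022 ang 91.6
[432. 234.] C [ 0.2915 -0.387 ] L 0.331 W 0.030 ang 133.4
[200. 194.] C [0.7048 0.056 ] L 0.065 W 0.050 ang 89.0
[235. 187.] C [ 0.6894 -0.043 ] L 0.097 W 0.045 ang 68.2
[326.  94.] C [ 1.2014 -0.7542] L 0.127 W 0.091 ang 141.9
dp [-0.67 28.57 -7.66] dr [-26.8  -0.   -0. ]
```

Placed: centre (0.5267, −0.2327) with a 51 mm footprint, flat in the short bay. The side camera shows the other four unmoved. Next short pillar.

```bash
python3 -m jog '{"dp":[[-0.7,4,-1],[-0.7,8,-2],[-0.7,12,-3.2],[-0.7,16,-4.3],[-0.7,20,-5.4],[-0.7,24,-6.4],[-0.7,28.6,-7.7],[-0.7,28.6,-7.7],[-0.7,28.6,-7.7],[-0.7,28.6,-7.7]],"dr":[[-6,0,0],[-12,0,0],[-18,0,0],[-24,0,0],[-26.8,0,0],[-26.8,0,0],[-26.8,0,0],[-26.8,0,0],[-26.8,0,0],[-26.8,0,0]],"claw":[-0.4,-0.4,-0.4,-0.4,-0.4,-0.4,-0.4,-0.4,-0.4,-0.4]}' 25
python3 -c "
from h import *
near('n6'); to(.4355,.0445,.005,120)"
```

```text
time: 22.52
tcp_pos: [0.4348, 0.0439, 0.1098]
tool_rot: [174.6, 89.9, -155.4]
wrist_force: [-0.1, -0.6, -0.4]
opening: 0.0263
tcp [0.4352 0.0431 0.1098] yaw y 119.9 xz -0.9999990729614567 J [ 14.  26. -30. 123.  22.  36.  -2.]
[472. 375.] C [ 0.6929 -0.0068] L 0.039 W 0.018 ang 2.6
[310. 343.] C [ 0.5459 -0.0507] L 0.030 W 0.012 ang 22.9
[276. 342.] C [ 0.519  -0.0654] L 0.027 W 0.012 ang 30.2
[200. 342.] C [ 0.4611 -0.0983] L 0.021 W 0.014 ang 43.7
[180. 339.] C [ 0.4444 -0.1043] L 0.016 W 0.011 ang 30.2
[433. 240.] C [0.5753 0.081 ] L 0.072 W 0.011 ang 88.6
[256. 182.] C [0.4309 0.053 ] L 0.032 W 0.010 ang 120.5
[408.  15.] C [0.4589 0.1991] L 0.023 W 0.012 ang 97.8
dp [10.48  0.11  0.11] dr [-0.1 -0.1  0. ]
```

```bash
python3 -m jog '{"dp":[[2,0.1,0.1],[4,0.1,0.1],[6,0.1,0.1],[8,0.1,0.1],[9.5,0.1,0.1],[10.6,0.1,0.1],[10.6,0.1,0.1],[10.6,0.1,0.1],[10.6,0.1,0.1],[10.6,0.1,0.1]],"dr":[[0,0,0],[0,0,0],[0,0,0],[0,0,0],[0,0,0],[0,0,0],[0,0,0],[0,0,0],[0,0,0],[0,0,0]],"claw":[-0.4,-0.4,-0.4,-0.4,-0.4,-0.4,-0.4,-0.9,-0.9,-0.9]}' 25
python3 -m jog '{"dp":[[0,0,0],[0,0,0],[0,0,0],[-2,0,0],[-5,0,0],[-9,0,0],[-9,0,0],[-9,0,0],[-9,0,0],[-9,0,0]],"dr":[[0,0,0],[0,0,0],[0,0,0],[0,0,0],[0,0,0],[0,0,0],[0,0,0],[0,0,0],[0,0,0],[0,0,0]],"claw":[-0.9,-0.9,-0.9,-0.9,-0.9,-0.9,-0.9,-0.9,-0.9,-0.9]}' 25
python3 -c "
from h import *
to(.497,-.2337,.10,93.3)"
```

```text
time: 23.4
tcp_pos: [0.4362, 0.0453, 0.005]
tool_rot: [-30.5, 89.9, -0.6]
wrist_force: [0.1, -0.5, -0.4]
opening: 0.0116
time: 24.23
tcp_pos: [0.4346, 0.0457, 0.0935]
tool_rot: [161.4, 89.9, -168.6]
wrist_force: [0.1, -0.4, -1.1]
opening: 0.0116
dp [ -0.65 -27.32  -8.55] dr [26.7 -0.1 -0. ]
```

```bash
python3 -m jog '{"dp":[[-0.6,-4,-1],[-0.6,-8,-2],[-0.6,-12,-3.5],[-0.6,-16,-5],[-0.6,-20,-6],[-0.6,-24,-7.3],[-0.6,-27.2,-8.5],[-0.6,-27.2,-8.5],[-0.6,-27.2,-8.5],[-0.6,-27.2,-8.5]],"dr":[[5,0,0],[10,0,0],[15,0,0],[20,0,0],[25,0,0],[26.7,0,0],[26.7,0,0],[26.7,0,0],[26.7,0,0],[26.7,0,0]],"claw":[-0.9,-0.9,-0.9,-0.9,-0.9,-0.9,-0.9,-0.9,-0.9,-0.9]}' 25
python3 -c "
from h import *
near('n7',.106);print(bot.state()['opening']);to(.497,-.232,.0125,93.3)"
```

```text
time: 25.07
tcp_pos: [0.4969, -0.2307, 0.099]
tool_rot: [140.6, 89.8, 143.9]
wrist_force: [-0.2, 0.6, -1.5]
opening: 0.0117
tcp [ 0.4971 -0.23    0.0993] yaw y 93.4 xz -0.9999962634633731 J [ 37.  34. -21. 108.  18.  41.   8.]
[ 49. 326.] C [ 0.3974 -0.2706] L 0.008 W 0.003 ang 3.5
[295. 236.] C [ 0.5141 -0.2148] L 0.006 W 0.003 ang 3.4
[254. 261.] C [ 0.4965 -0.2295] L 0.051 W 0.011 ang 94.0
[297. 203.] C [ 0.5133 -0.1995] L 0.027 W 0.007 ang 93.1
0.01154411931872968
dp [ 8.68 -0.21 -0.  ] dr [ 0.1 -0.1 -0.1]
```

```bash
python3 -m jog '{"dp":[[2,-0.15,0],[4,-0.15,0],[5.5,-0.15,0],[6.5,-0.15,0],[7.3,-0.15,0],[8,-0.15,0],[8.4,-0.15,0],[8.7,-0.15,0],[8.7,-0.15,0],[8.7,-0.15,0]],"dr":[[0,0,0],[0,0,0],[0,0,0],[0,0,0],[0,0,0],[0,0,0],[0,0,0],[0,0,0],[0,0,0],[0,0,0]],"claw":[-0.9,-0.9,-0.9,-0.9,-0.9,-0.9,-0.9,-0.9,-0.9,-0.9]}' 25
python3 -m jog '{"dp":[[0,0,0],[0,0,0],[0,0,0],[0,0,0],[-1,0,0],[-3,0,0],[-6,0,0],[-9,0,0],[-9,0,0],[-9,0,0]],"dr":[[0,0,0],[0,0,0],[0,0,0],[0,0,0],[0,0,0],[0,0,0],[0,0,0],[0,0,0],[0,0,0],[0,0,0]],"claw":[-0.6,-0.6,-0.6,-0.6,-0.6,-0.6,-0.6,-0.6,-0.6,-0.6]}' 25
python3 -c "
from h import *
near('n8',.018);to(.4550,.2247,.13,98.9)"
```

```text
time: 25.95
tcp_pos: [0.4981, -0.2338, 0.0137]
tool_rot: [-32.1, 90.0, -28.8]
wrist_force: [-0.4, -0.6, -0.4]
opening: 0.0117
time: 26.78
tcp_pos: [0.4991, -0.2343, 0.1056]
tool_rot: [-29.6, 89.8, -26.3]
wrist_force: [-0.3, 0.1, -1.3]
opening: 0.018
tcp [ 0.498  -0.2339  0.1042] yaw y 93.3 xz -0.999998971873501 J [ 37.  34. -22. 108.  18.  42.   9.]
[470. 328.] C [ 0.6855 -0.338 ] L 0.023 W 0.006 ang 3.1
[292. 198.] C [ 0.5264 -0.2325] L 0.049 W 0.012 ang 92.5
[252. 196.] C [ 0.4973 -0.2333] L 0.051 W 0.012 ang 94.6
dp [-2.62 46.03 -1.68] dr [-5.6  0.1  0.1]
```

Both short pillars lie in the short bay: (0.526, −0.2325) and (0.497, −0.233). Now the long ones.

```bash
python3 -m jog '{"dp":[[-2.6,4,0],[-2.6,8,0],[-2.6,12,0],[-2.6,16,-1],[-2.6,20,-1.7],[-2.6,24,-1.7],[-2.6,28,-1.7],[-2.6,32,-1.7],[-2.6,36,-1.7],[-2.6,40,-1.7]],"dr":[[0,0,0],[0,0,0],[-2,0,0],[-4,0,0],[-5.6,0,0],[-5.6,0,0],[-5.6,0,0],[-5.6,0,0],[-5.6,0,0],[-5.6,0,0]],"claw":[-0.4,-0.4,-0.4,-0.4,-0.4,-0.4,-0.4,-0.4,-0.4,-0.4]}' 25
python3 -m jog '{"dp":[[1,3,0],[2,6,0],[2,6,0],[2,6,0],[2,6,0],[2,6,0],[2,6,0],[2,6,0],[2,6,0],[2,6,0]],"dr":[[0,0,0],[0,0,0],[0,0,0],[0,0,0],[0,0,0],[0,0,0],[0,0,0],[0,0,0],[0,0,0],[0,0,0]],"claw":[-0.4,-0.4,-0.4,-0.4,-0.4,-0.4,-0.4,-0.4,-0.4,-0.4]}' 25
python3 -c "
from h import *
near('n9'); to(.4550,.2247,.0045,98.9)"
```

```text
time: 27.67
tcp_pos: [0.4566, 0.1662, 0.1284]
tool_rot: [-165.9, 89.9, -157.0]
wrist_force: [0.9, -0.4, 0.3]
opening: 0.0265
time: 28.5
tcp_pos: [0.449, 0.2235, 0.1095]
tool_rot: [-18.5, 90.0, -9.7]
wrist_force: [-0.4, 0.2, -0.3]
opening: 0.0265
tcp [0.4489 0.2237 0.1095] yaw y 98.8 xz -0.9999999828409336 J [-10.  30. -27. 115.  21.  40. -41.]
[315. 344.] C [0.5231 0.0947] L 0.014 W 0.011 ang 8.9
[268. 344.] C [0.4824 0.0889] L 0.015 W 0.010 ang 8.9
[226. 344.] C [0.4449 0.0831] L 0.024 W 0.010 ang 8.9
[502. 343.] C [0.6851 0.1215] L 0.017 W 0.009 ang 179.3
[471. 343.] C [0.6586 0.117 ] L 0.011 W 0.011 ang 110.4
[296. 342.] C [0.5056 0.0942] L 0.015 W 0.013 ang 8.9
[195. 341.] C [0.4182 0.082 ] L 0.027 W 0.017 ang 11.8
[486. 188.] C [0.6193 0.2547] L 0.053 W 0.014 ang 59.6
[264. 182.] C [0.4547 0.2332] L 0.060 W 0.010 ang 99.7
[358. 148.] C [0.518  0.2691] L 0.074 W 0.012 ang 114.4
dp [10.5   0.01  0.61] dr [-0.1  0.   0. ]
```

```bash
python3 -m jog '{"dp":[[1,0,0.65],[4,0,0.65],[6,0,0.65],[8,0,0.65],[9.5,0,0.65],[10.5,0,0.65],[10.5,0,0.65],[10.5,0,0.65],[10.5,0,0.65],[10.5,0,0.65]],"dr":[[0,0,0],[0,0,0],[0,0,0],[0,0,0],[0,0,0],[0,0,0],[0,0,0],[0,0,0],[0,0,0],[0,0,0]],"claw":[-0.4,-0.4,-0.4,-0.4,-0.4,-0.4,-0.4,-0.9,-0.9,-0.9]}' 30
python3 -m jog '{"dp":[[0,0,0],[0,0,0],[0,0,0],[-2,0,0],[-5,0,0],[-9,0,0],[-11,0,0],[-12.5,0,0],[-12.5,0,0],[-12.5,0,0]],"dr":[[0,0,0],[0,0,0],[0,0,0],[0,0,0],[0,0,0],[0,0,0],[0,0,0],[0,0,0],[0,0,0],[0,0,0]],"claw":[-0.9,-0.9,-0.9,-0.9,-0.9,-0.9,-0.9,-0.9,-0.9,-0.9]}' 30
python3 -c "
from h import *
to(.535,-.3047,.13,93.3);to(.535,-.1,.13,93.3)"
```

```text
time: 29.38
tcp_pos: [0.456, 0.2254, 0.0052]
tool_rot: [20.4, 89.9, 29.3]
wrist_force: [0.3, -0.2, -0.5]
opening: 0.0113
time: 30.22
tcp_pos: [0.4555, 0.2249, 0.1296]
tool_rot: [2.7, 89.9, 11.6]
wrist_force: [0.7, -0.3, -0.8]
opening: 0.0113
dp [-4.000e-02 -5.355e+01 -2.900e-01] dr [ 5.5  0.1 -0. ]
dp [ -0.04 -33.32   2.86] dr [ 5.5  0.1 -0. ]
```

```bash
python3 -c "
from h import *
import pickle
np.set_printoptions(precision=4,suppress=True)
c=pickle.load(open('pics/n4.pkl','rb'));c7=pickle.load(open('pics/w7.pkl','rb'))
print(onz(c7,264,168.5,.232),onz(c7,116,176,.232)); print(onz(c,437,138,.232),onz(c,413,289,.232),tri((c7,264,168.5),(c,437,138)))"
python3 -m jog '{"dp":[[0,-4,0],[0,-8,0],[0,-12,0],[0,-16,0],[0,-20,0],[0,-24,0.5],[0,-28,1],[0,-32,1.5],[0,-36,2],[0,-39,2]],"dr":[[0,0,0],[0,0,0],[0,0,0],[2,0,0],[4,0,0],[5.5,0,0],[5.5,0,0],[5.5,0,0],[5.5,0,0],[5.5,0,0]],"claw":[-0.9,-0.9,-0.9,-0.9,-0.9,-0.9,-0.9,-0.9,-0.9,-0.9]}' 30
python3 -c "
from h import *
to(.535,-.3045,.13,93.3)"
```

```text
[ 0.5986 -0.1905  0.232 ] [ 0.6042 -0.2991  0.232 ]
[ 0.5276 -0.1557  0.232 ] [ 0.528  -0.1619  0.232 ] (array([ 0.6548, -0.1837, -0.0017]), [np.float64(0.0003747885780955347), np.float64(0.0003747885780955229)])
time: 31.05
tcp_pos: [0.5348, -0.1611, 0.1275]
tool_rot: [-164.5, 89.9, -161.2]
wrist_force: [-0.2, -0.3, -0.9]
opening: 0.0113
dp [ -0.25 -14.32  -0.79] dr [-0.1 -0.1  0. ]
```

The drawer's near face is at x≈0.655 (its base corner triangulates to z≈0), leaving 26 mm beside the gripper body. Continue.

```bash
python3 -m jog '{"dp":[[0,-3,-0.2],[0,-6,-0.4],[0,-9,-0.6],[0.5,-12,-0.7],[1.5,-14.3,-0.8],[2.7,-14.3,-0.8],[2.7,-14.3,-0.8],[2.7,-14.3,-0.8],[2.7,-14.3,-0.8],[2.7,-14.3,-0.8]],"dr":[[0,0,0],[0,0,0],[0,0,0],[0,0,0],[0,0,0],[0,0,0],[0,0,0],[0,0,0],[0,0,0],[0,0,0]],"claw":[-0.9,-0.9,-0.9,-0.9,-0.9,-0.9,-0.9,-0.9,-0.9,-0.9]}' 30
python3 -c "
from h import *
near('n10',.106);print(bot.state()['opening'])
import cv2
w=cv2.imread('pics/n10.png');cv2.imwrite('pics/n10b.png',cv2.convertScaleAbs(w,alpha=1.6,beta=25))"
```

```text
time: 31.88
tcp_pos: [0.5361, -0.2988, 0.1026]
tool_rot: [52.8, 90.0, 56.3]
wrist_force: [0.1, -0.5, -0.9]
opening: 0.0114
tcp [ 0.5362 -0.2992  0.1028] yaw y 93.5 xz -0.999999771187793 J [ 40.  39. -21.  98.  18.  47.  14.]
[254. 248.] C [ 0.5356 -0.294 ] L 0.068 W 0.012 ang 95.1
[247. 107.] C [ 0.5287 -0.2286] L 0.031 W 0.007 ang 93.6
[203. 104.] C [ 0.5108 -0.2286] L 0.030 W 0.008 ang 94.0
0.011463348119902371
```

View pics/n10b.png

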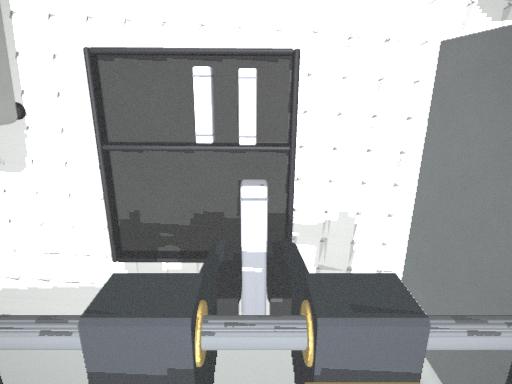

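View: both short pillars lie in the upper bay at (204,105) and (247,106), the divider is at rows 144–152, the tray's near-right corner is at (112,262), and the held long pillar's end is at (254,181). Compute the fit.

```bash
python3 -c "
from h import *
np.set_printoptions(precision=4,suppress=True)
c=bot.calibration('wrist')
for n,p in [('NL',(86,49)),('FL',(298,51)),('NR',(112,262)),('div left',(255,145)),('div right',(255,152)),('NRin',(118,251)),('FRside',(293,200)),('divfar',(295,150))]: print(n,onz(c,*p,.018)[:2])
print('pillar end',onz(c,254,181,.109)); to(.535,-.3045,.0125,93.3)"
```

```text
NL [ 0.4244 -0.205 ]
FL [ 0.5574 -0.1981]
NR [ 0.4302 -0.3556]
div left [ 0.5341 -0.2591]
div right [ 0.5344 -0.2639]
NRin [ 0.4354 -0.3459]
FRside [ 0.5638 -0.2971]
divfar [ 0.5617 -0.2608]
pillar end [ 0.5334 -0.2587  0.109 ]
dp [ 9.03 -0.53 -0.15] dr [ 0.2  0.  -0. ]
```

```bash
python3 -m jog '{"dp":[[2,-0.8,0],[4,-0.8,0],[5.5,-0.8,0],[6.5,-0.8,0],[7.3,-0.8,0],[8,-0.8,0],[8.6,-0.8,0],[9,-0.8,0],[9,-0.8,0],[9,-0.8,0]],"dr":[[0,0,0],[0,0,0],[0,0,0],[0,0,0],[0,0,0],[0,0,0],[0,0,0],[0,0,0],[0,0,0],[0,0,0]],"claw":[-0.9,-0.9,-0.9,-0.9,-0.9,-0.9,-0.9,-0.9,-0.9,-0.9]}' 30
python3 -m jog '{"dp":[[0,0,0],[0,0,0],[0,0,0],[0,0,0],[-1,0,0],[-3,0,0],[-6,0,0],[-9,0,0],[-9,0,0],[-9,0,0]],"dr":[[0,0,0],[0,0,0],[0,0,0],[0,0,0],[0,0,0],[0,0,0],[0,0,0],[0,0,0],[0,0,0],[0,0,0]],"claw":[-0.6,-0.6,-0.6,-0.6,-0.6,-0.6,-0.6,-0.6,-0.6,-0.6]}' 30
python3 -c "
from h import *
near('n11',.018);poses(bot.calibration('side'),bot.grab_frame('side')[220:300,100:280] if 0 else bot.grab_frame('side'));to(.48,-.02,.15,104)"
```

```text
time: 32.77
tcp_pos: [0.5362, -0.3085, 0.0126]
tool_rot: [-28.8, 90.0, -25.4]
wrist_force: [0.3, 0.6, -0.5]
opening: 0.0114
time: 33.6
tcp_pos: [0.5374, -0.3092, 0.105]
tool_rot: [-33.2, 89.7, -29.8]
wrist_force: [-0.1, -0.7, -1.2]
opening: 0.0176
tcp [ 0.5362 -0.3087  0.1033] yaw y 93.4 xz -0.9999990514941177 J [ 41.  39. -21.  97.  18.  47.  15.]
[251. 193.] C [ 0.5354 -0.3067] L 0.074 W 0.012 ang 93.7
[245.  90.] C [ 0.527  -0.2344] L 0.050 W 0.011 ang 93.3
[201.  88.] C [ 0.4981 -0.2349] L 0.050 W 0.012 ang 93.8
[348. 368.] C [0.1075 0.0226] L 0.086 W 0.053 ang 61.8
[477. 342.] C [ 0.0416 -0.2053] L 0.121 W 0.100 ang 48.3
[398. 290.] C [ 0.187 -0.17 ] L 0.062 W 0.014 ang 133.8
[139. 262.] C [0.5163 0.271 ] L 0.074 W 0.017 ang 113.1
[132. 234.] C [0.6208 0.2646] L 0.069 W 0.015 ang 61.3
[208. 217.] C [0.5945 0.0754] L 0.059 W 0.022 ang 89.5
[427. 227.] C [ 0.3116 -0.3947] L 0.328 W 0.022 ang 130.9
[201. 193.] C [0.7081 0.0547] L 0.062 W 0.042 ang 85.4
[341. 187.] C [ 0.5394 -0.3095] L 0.077 W 0.024 ang 94.4
[235. 187.] C [ 0.6911 -0.0452] L 0.095 W 0.040 ang 68.8
dp [-4.77 29.12 -3.85] dr [-10.6  -0.   -0. ]
```

First long pillar is in the long bay at (0.535, −0.307), flat. Now the second one.

```bash
python3 -m jog '{"dp":[[-3,3,-1],[-5,7,-2],[-5,11,-2],[-5,15,-2],[-5,19,-2],[-5,23,-2],[-5,27,-2],[-5,31,-2],[-5,35,-1],[-5,39,0]],"dr":[[0,0,0],[0,0,0],[-4,0,0],[-8,0,0],[-12,0,0],[-16,0,0],[-20,0,0],[-20.6,0,0],[-20.6,0,0],[-20.6,0,0]],"claw":[-0.4,-0.4,-0.4,-0.4,-0.4,-0.4,-0.4,-0.4,-0.4,-0.4]}' 30
python3 -c "
from h import *
near('n12'); to(.518,.268,.11,114)"
```

```text
time: 34.53
tcp_pos: [0.5116, 0.0822, 0.1513]
tool_rot: [172.4, 89.8, -163.6]
wrist_force: [1.0, -0.5, -0.5]
opening: 0.0262
tcp [0.513  0.0934 0.1524] yaw y 114.6 xz -0.9999732278473075 J [ 11.  29. -33. 110.  20.  47.  -8.]
[291. 361.] C [ 0.6267 -0.0837] L 0.046 W 0.029 ang 86.9
[288. 345.] C [ 0.6148 -0.0656] L 0.043 W 0.008 ang 24.2
[194. 346.] C [ 0.5257 -0.1064] L 0.013 W 0.009 ang 24.2
[323. 345.] C [ 0.6478 -0.0508] L 0.025 W 0.010 ang 24.2
[243. 344.] C [ 0.572  -0.0841] L 0.027 W 0.009 ang 24.2
[ 24. 342.] C [ 0.3635 -0.1736] L 0.017 W 0.014 ang 24.2
[484. 339.] C [0.7941 0.0232] L 0.017 W 0.013 ang 24.2
[471. 341.] C [0.784  0.0159] L 0.018 W 0.018 ang 24.2
[178. 341.] C [ 0.5086 -0.1078] L 0.018 W 0.013 ang 110.3
[  8. 341.] C [ 0.3477 -0.18  ] L 0.018 W 0.015 ang 101.6
[190. 336.] C [ 0.5174 -0.0962] L 0.024 W 0.006 ang 24.2
[318. 335.] C [ 0.6373 -0.0417] L 0.035 W 0.007 ang 24.2
[270. 335.] C [ 0.5931 -0.062 ] L 0.048 W 0.007 ang 22.5
[ 87. 340.] C [ 0.4225 -0.1447] L 0.020 W 0.011 ang 84.4
[420. 334.] C [0.732  0.0021] L 0.021 W 0.018 ang 24.2
[380. 346.] C [ 0.7032 -0.0287] L 0.058 W 0.053 ang 24.2
[121. 347.] C [ 0.4576 -0.1397] L 0.071 W 0.054 ang 24.2
[283. 240.] C [0.5586 0.0403] L 0.016 W 0.007 ang 72.5
[379. 242.] C [0.641  0.0734] L 0.065 W 0.053 ang 95.8
[308. 196.] C [0.5603 0.0877] L 0.052 W 0.007 ang 87.9
[480.  35.] C [0.6215 0.2573] L 0.056 W 0.012 ang 59.9
[368.   5.] C [0.5334 0.2409] L 0.010 W 0.007 ang 23.9
dp [ 4.37 15.65  7.69] dr [ 0.6  0.2 -0.4]
```

```bash
python3 -m jog '{"dp":[[0,3.5,1.7],[0,7,3.4],[0,10.5,5],[0,14,6.8],[2,15.7,7.7],[4.3,15.7,7.7],[4.3,15.7,7.7],[4.3,15.7,7.7],[4.3,15.7,7.7],[4.3,15.7,7.7]],"dr":[[0,0,0],[0,0,0],[0,0,0],[0,0,0],[0,0,0],[0,0,0],[0,0,0],[0,0,0],[0,0,0],[0,0,0]],"claw":[-0.4,-0.4,-0.4,-0.4,-0.4,-0.4,-0.4,-0.4,-0.4,-0.4]}' 30
python3 -c "
from h import *
near('n13'); to(.518,.268,.005,114)" | grep -v ' 3[0-9][0-9]\.\]'
```

```text
time: 35.42
tcp_pos: [0.5204, 0.2547, 0.1103]
tool_rot: [-24.2, 89.9, -0.3]
wrist_force: [0.8, 0.5, 0.8]
opening: 0.0261
tcp [0.5205 0.2549 0.1104] yaw y 113.9 xz -0.9999990032772855 J [ -8.  37. -30. 103.  25.  47. -27.]
[380. 235.] C [0.6241 0.2636] L 0.073 W 0.015 ang 60.8
[261. 166.] C [0.5163 0.2758] L 0.060 W 0.010 ang 114.6
dp [10.54  1.31  0.29] dr [-0.1  0.1  0. ]
```

```bash
python3 -m jog '{"dp":[[0,1.3,0.4],[3,1.3,0.4],[6,1.3,0.4],[8,1.3,0.4],[9.5,1.3,0.4],[10.5,1.3,0.4],[10.5,1.3,0.4],[10.5,1.3,0.4],[10.5,1.3,0.4],[10.5,1.3,0.4]],"dr":[[0,0,0],[0,0,0],[0,0,0],[0,0,0],[0,0,0],[0,0,0],[0,0,0],[0,0,0],[0,0,0],[0,0,0]],"claw":[-0.4,-0.4,-0.4,-0.4,-0.4,-0.4,-0.4,-0.9,-0.9,-0.9]}' 30
python3 -m jog '{"dp":[[0,0,0],[0,0,0],[0,0,0],[-2,0,0],[-5,0,0],[-9,0,0],[-13,0,0],[-14.5,0,0],[-14.5,0,0],[-14.5,0,0]],"dr":[[0,0,0],[0,0,0],[0,0,0],[0,0,0],[0,0,0],[0,0,0],[0,0,0],[0,0,0],[0,0,0],[0,0,0]],"claw":[-0.9,-0.9,-0.9,-0.9,-0.9,-0.9,-0.9,-0.9,-0.9,-0.9]}' 30
python3 -c "
from h import *
to(.508,-.10,.15,93.4);to(.508,-.306,.15,93.4)"
```

```text
time: 36.3
tcp_pos: [0.519, 0.2698, 0.0057]
tool_rot: [8.0, 89.9, 32.0]
wrist_force: [0.0, 0.3, 0.7]
opening: 0.0116
time: 37.13
tcp_pos: [0.5184, 0.2689, 0.1501]
tool_rot: [-14.2, 89.9, 9.8]
wrist_force: [-0.3, -0.2, -1.7]
opening: 0.0114
dp [ -0.   -33.3  -15.92] dr [20.5  0.1  0. ]
dp [-1.000e-02 -5.212e+01 -2.428e+01] dr [20.5  0.1  0. ]
```

```bash
python3 -m jog '{"dp":[[0,-3.5,-1.6],[0,-7,-3.3],[0,-10.5,-5],[0,-14,-6.7],[0,-17.5,-8.4],[0,-21,-10],[0,-24.5,-11.7],[0,-28,-13.4],[0,-31.5,-15],[0,-33.3,-15.9]],"dr":[[0,0,0],[3,0,0],[6,0,0],[9,0,0],[12,0,0],[15,0,0],[18,0,0],[20.5,0,0],[20.5,0,0],[20.5,0,0]],"claw":[-0.9,-0.9,-0.9,-0.9,-0.9,-0.9,-0.9,-0.9,-0.9,-0.9]}' 30
python3 -c "
from h import *
s=bot.state();print(s['tcp_pos'],s['opening']);to(.508,-.306,.105,93.4)"
```

```text
time: 37.97
tcp_pos: [0.5058, -0.1053, 0.1474]
tool_rot: [-157.9, 89.7, -154.7]
wrist_force: [0.3, 0.2, -0.4]
opening: 0.0113
[ 0.50576003 -0.10533128  0.14740503] 0.011292373868140816
dp [  4.28 -20.04  -0.86] dr [-0.2 -0.2  0.1]
```

```bash
python3 -m jog '{"dp":[[0,-4,-0.2],[0,-8,-0.4],[0,-12,-0.6],[1,-16,-0.8],[2,-20,-0.9],[3,-20,-0.9],[4.3,-20,-0.9],[4.3,-20,-0.9],[4.3,-20,-0.9],[4.3,-20,-0.9]],"dr":[[0,0,0],[0,0,0],[0,0,0],[0,0,0],[0,0,0],[0,0,0],[0,0,0],[0,0,0],[0,0,0],[0,0,0]],"claw":[-0.9,-0.9,-0.9,-0.9,-0.9,-0.9,-0.9,-0.9,-0.9,-0.9]}' 30
python3 -c "
from h import *
near('n14',.11);print(bot.state()['opening'])
c,w=snap('wrist','n15');poses(c,w,.018);to(.508,-.3065,.0125,93.4)" | grep -v ' 3[0-9][0-9]\.\]'
```

```text
time: 38.8
tcp_pos: [0.5114, -0.2978, 0.1062]
tool_rot: [111.1, 89.9, 114.7]
wrist_force: [0.0, 0.2, -0.5]
opening: 0.0114
tcp [ 0.5117 -0.2983  0.1067] yaw y 93.6 xz -0.9999998381510858 J [ 42.  37. -22. 101.  18.  45.  15.]
[254. 250.] C [ 0.5107 -0.2938] L 0.067 W 0.012 ang 94.3
[286. 201.] C [ 0.5234 -0.267 ] L 0.037 W 0.007 ang 92.4
[284. 110.] C [ 0.5188 -0.2279] L 0.030 W 0.007 ang 93.1
[240. 108.] C [ 0.5011 -0.2284] L 0.030 W 0.007 ang 93.4
0.011401896294507533
[254. 250.] C [ 0.5138 -0.3432] L 0.112 W 0.019 ang 94.3
[285. 201.] C [ 0.5345 -0.2999] L 0.060 W 0.012 ang 91.8
[283. 109.] C [ 0.527  -0.2342] L 0.050 W 0.012 ang 93.1
[240. 107.] C [ 0.498  -0.2347] L 0.050 W 0.012 ang 93.3
dp [ 9.44 -0.76 -0.44] dr [0.2 0.  0. ]
```

```bash
python3 -m jog '{"dp":[[1,-0.7,-0.7],[4,-0.7,-0.7],[5.5,-0.7,-0.7],[6.5,-0.7,-0.7],[7.5,-0.7,-0.7],[8.4,-0.7,-0.7],[9,-0.7,-0.7],[9.4,-0.7,-0.7],[9.4,-0.7,-0.7],[9.4,-0.7,-0.7]],"dr":[[0,0,0],[0,0,0],[0,0,0],[0,0,0],[0,0,0],[0,0,0],[0,0,0],[0,0,0],[0,0,0],[0,0,0]],"claw":[-0.9,-0.9,-0.9,-0.9,-0.9,-0.9,-0.9,-0.9,-0.9,-0.9]}' 30
python3 -m jog '{"dp":[[0,0,0],[0,0,0],[0,0,0],[0,0,0],[-1,0,0],[-3,0,0],[-6,0,0],[-9,0,0],[-9,0,0],[-9,0,0]],"dr":[[0,0,0],[0,0,0],[0,0,0],[0,0,0],[0,0,0],[0,0,0],[0,0,0],[0,0,0],[0,0,0],[0,0,0]],"claw":[-0.62,-0.62,-0.62,-0.62,-0.62,-0.62,-0.62,-0.62,-0.62,-0.62]}' 30
python3 -c "
from h import *
near('n16',.018);poses(bot.calibration('side'),bot.grab_frame('side'));to(.58,.24,.155,60.4)"
```

```text
time: 39.73
tcp_pos: [0.5049, -0.3075, 0.0127]
tool_rot: [-31.9, 90.0, -28.4]
wrist_force: [-0.3, 0.9, 0.0]
opening: 0.0114
time: 40.57
tcp_pos: [0.5059, -0.3081, 0.1048]
tool_rot: [-35.3, 89.8, -31.9]
wrist_force: [0.4, -0.8, -0.4]
opening: 0.0168
tcp [ 0.5048 -0.3076  0.1033] yaw y 93.5 xz -0.9999990053800853 J [ 43.  37. -22. 102.  19.  45.  15.]
[294. 195.] C [ 0.5348 -0.3046] L 0.070 W 0.013 ang 92.8
[252. 196.] C [ 0.5039 -0.3072] L 0.076 W 0.012 ang 93.8
[292.  94.] C [ 0.5266 -0.2343] L 0.050 W 0.013 ang 92.6
[248.  92.] C [ 0.4974 -0.2348] L 0.049 W 0.011 ang 93.6
[349. 368.] C [0.1071 0.0218] L 0.084 W 0.053 ang 61.8
[476. 344.] C [ 0.0412 -0.1981] L 0.116 W 0.100 ang 21.8
[398. 289.] C [ 0.1904 -0.1721] L 0.065 W 0.012 ang 134.0
[132. 234.] C [0.6208 0.2646] L 0.069 W 0.015 ang 61.3
[208. 217.] C [0.5937 0.0764] L 0.056 W 0.023 ang 91.5
[200. 193.] C [0.7097 0.0555] L 0.061 W 0.043 ang 83.3
[425. 226.] C [ 0.3202 -0.3978] L 0.341 W 0.021 ang 131.2
[340. 188.] C [ 0.5389 -0.3063] L 0.071 W 0.024 ang 90.2
[235. 186.] C [ 0.6932 -0.045 ] L 0.093 W 0.041 ang 71.9
[356.  94.] C [ 1.1344 -0.8743] L 0.106 W 0.066 ang 17.6
dp [-5.28 54.17 10.88] dr [33.1 -0.   0. ]
```

Second long pillar is in at (0.504, −0.307). The last one is seen unmoved at (0.621, 0.265). I'll grip it 15 mm off-centre to keep the gripper body clear of the supply unit.

```bash
python3 -m jog '{"dp":[[-3,3,0],[-5.2,7,1],[-5.2,11,2],[-5.2,15,3],[-5.2,19,4],[-5.2,23,5],[-5.2,27,6.5],[-5.2,30.5,8],[-5.2,34,9],[-5.2,37,10]],"dr":[[3,0,0],[6,0,0],[10,0,0],[14,0,0],[18,0,0],[22,0,0],[26,0,0],[30,0,0],[33.1,0,0],[33.1,0,0]],"claw":[-0.4,-0.4,-0.4,-0.4,-0.4,-0.4,-0.4,-0.4,-0.4,-0.4]}' 30
python3 -c "
from h import *
to(.6186,.247,.11,60.4)"
```

```text
time: 41.5
tcp_pos: [0.5812, 0.0715, 0.1531]
tool_rot: [-162.9, 89.9, 167.4]
wrist_force: [0.6, 0.3, -0.8]
opening: 0.0268
dp [ 4.31 17.1  -5.42] dr [-0.1 -0.1  0. ]
```

```bash
python3 -m jog '{"dp":[[0,3.5,-1],[0,7,-2],[0,10.5,-3],[0,14,-4.2],[2,17.1,-5.4],[4.3,17.1,-5.4],[4.3,17.1,-5.4],[4.3,17.1,-5.4],[4.3,17.1,-5.4],[4.3,17.1,-5.4]],"dr":[[0,0,0],[0,0,0],[0,0,0],[0,0,0],[0,0,0],[0,0,0],[0,0,0],[0,0,0],[0,0,0],[0,0,0]],"claw":[-0.4,-0.4,-0.4,-0.4,-0.4,-0.4,-0.4,-0.4,-0.4,-0.4]}' 30
python3 -c "
from h import *
near('n17'); to(.6186,.247,.005,60.4)" | grep -v ' 3[0-9][0-9]\.\]'
```

```text
time: 42.33
tcp_pos: [0.6206, 0.2418, 0.1124]
tool_rot: [12.0, 89.9, -17.7]
wrist_force: [0.4, -0.4, 0.5]
opening: 0.0263
tcp [0.6206 0.2421 0.1126] yaw y 60.3 xz -0.9999985415680628 J [-14.  42. -18.  90.  15.  51. -66.]
[248. 164.] C [0.6276 0.2625] L 0.073 W 0.011 ang 61.4
[400. 100.] C [0.7434 0.2506] L 0.017 W 0.009 ang 131.3
[387.  81.] C [0.7408 0.2665] L 0.022 W 0.007 ang 63.0
[414.  62.] C [0.7616 0.2693] L 0.009 W 0.009 ang 94.9
dp [10.76  0.32 -0.43] dr [-0.1  0.1 -0. ]
```

```bash
python3 -m jog '{"dp":[[0,0.6,-0.4],[3,0.6,-0.4],[6,0.6,-0.4],[8,0.6,-0.4],[9.5,0.6,-0.4],[10.7,0.6,-0.4],[10.7,0.6,-0.4],[10.7,0.6,-0.4],[10.7,0.6,-0.4],[10.7,0.6,-0.4]],"dr":[[0,0,0],[0,0,0],[0,0,0],[0,0,0],[0,0,0],[0,0,0],[0,0,0],[0,0,0],[0,0,0],[0,0,0]],"claw":[-0.4,-0.4,-0.4,-0.4,-0.4,-0.4,-0.4,-0.9,-0.9,-0.9]}' 40
python3 -m jog '{"dp":[[0,0,0],[0,0,0],[0,0,0],[-2,0,0],[-5,0,0],[-9,0,0],[-13,0,0],[-15.5,0,0],[-15.5,0,0],[-15.5,0,0]],"dr":[[0,0,0],[0,0,0],[0,0,0],[0,0,0],[0,0,0],[0,0,0],[0,0,0],[0,0,0],[0,0,0],[0,0,0]],"claw":[-0.9,-0.9,-0.9,-0.9,-0.9,-0.9,-0.9,-0.9,-0.9,-0.9]}' 40
python3 -c "
from h import *
to(.52,-.07,.16,93.4)"
```

```text
time: 43.22
tcp_pos: [0.6202, 0.2511, 0.0059]
tool_rot: [54.3, 89.9, 24.6]
wrist_force: [1.5, 0.9, 1.8]
opening: 0.0109
time: 44.05
tcp_pos: [0.6199, 0.2508, 0.1611]
tool_rot: [49.4, 89.8, 19.8]
wrist_force: [-0.8, -0.1, -1.5]
opening: 0.0114
dp [  0.05 -32.82   7.18] dr [-33.    0.2  -0.1]
```

```bash
python3 -m jog '{"dp":[[0,-3.5,0.7],[0,-7,1.5],[0,-10.5,2.2],[0,-14,3],[0,-17.5,3.8],[0,-21,4.6],[0,-24.5,5.4],[0,-28,6.2],[0,-31.5,7],[0,-32.8,7.2]],"dr":[[-3,0,0],[-7,0,0],[-11,0,0],[-15,0,0],[-19,0,0],[-23,0,0],[-27,0,0],[-31,0,0],[-33,0,0],[-33,0,0]],"claw":[-0.9,-0.9,-0.9,-0.9,-0.9,-0.9,-0.9,-0.9,-0.9,-0.9]}' 40
python3 -c "
from h import *
s=bot.state();print(s['tcp_pos'],s['opening']);to(.476,-.323,.11,93.4)"
```

```text
time: 44.88
tcp_pos: [0.516, -0.0763, 0.1572]
tool_rot: [-159.7, 89.7, -156.6]
wrist_force: [-0.2, -0.6, -1.2]
opening: 0.0113
[ 0.51599315 -0.07629288  0.15719658] 0.011313406090778936
dp [  4.8  -24.41  -5.31] dr [-0.3 -0.3  0.1]
```

```bash
python3 -m jog '{"dp":[[0,-4,0],[0,-8,0],[0,-12,-1],[0,-16,-2],[1,-20,-3.5],[2,-24,-5],[4,-24,-5.2],[4.8,-24,-5.2],[4.8,-24,-5.2],[4.8,-24,-5.2]],"dr":[[0,0,0],[0,0,0],[0,0,0],[0,0,0],[0,0,0],[0,0,0],[0,0,0],[0,0,0],[0,0,0],[0,0,0]],"claw":[-0.9,-0.9,-0.9,-0.9,-0.9,-0.9,-0.9,-0.9,-0.9,-0.9]}' 40
python3 -c "
from h import *
near('n18',.115);print(bot.state()['opening'])
w=cv2.imread('pics/n18.png');cv2.imwrite('pics/n18b.png',cv2.convertScaleAbs(w,alpha=1.6,beta=25));to(.476,-.3225,.0125,93.4)" | grep -v ' 3[0-9][0-9]\.\]'
```

```text
time: 45.72
tcp_pos: [0.4817, -0.3105, 0.1105]
tool_rot: [118.3, 89.8, 121.8]
wrist_force: [0.7, 0.5, -0.4]
opening: 0.0113
tcp [ 0.4826 -0.3107  0.1114] yaw y 93.5 xz -0.9999990052256251 J [ 45.  35. -22. 104.  18.  44.  17.]
[327. 194.] C [ 0.5113 -0.2758] L 0.045 W 0.008 ang 92.6
[286. 192.] C [ 0.4932 -0.2757] L 0.043 W 0.007 ang 93.2
[288.  92.] C [ 0.4905 -0.2336] L 0.030 W 0.014 ang 100.2
0.011168466672348786
dp [ 9.89 -1.15 -0.73] dr [ 0.1  0.  -0.1]
```

View pics/n18b.png

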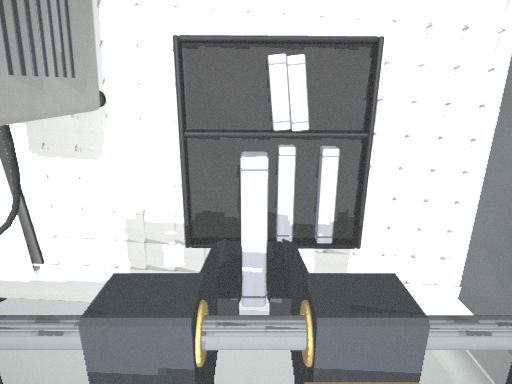

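All three long-bay neighbours are fine. One short pillar has been knocked against its neighbour but still lies flat in the short bay (275–300, 92). The held pillar is at column 254, well clear. Lower it.

```bash
python3 -m jog '{"dp":[[1,-1,-0.7],[4,-1,-0.7],[6,-1,-0.7],[7,-1,-0.7],[8,-1,-0.7],[8.8,-1,-0.7],[9.4,-1,-0.7],[9.8,-1,-0.7],[9.8,-1,-0.7],[9.8,-1,-0.7]],"dr":[[0,0,0],[0,0,0],[0,0,0],[0,0,0],[0,0,0],[0,0,0],[0,0,0],[0,0,0],[0,0,0],[0,0,0]],"claw":[-0.9,-0.9,-0.9,-0.9,-0.9,-0.9,-0.9,-0.9,-0.9,-0.9]}' 40
python3 -m jog '{"dp":[[0,0,0],[0,0,0],[0,0,0],[0,0,0],[-1,0,0],[-3,0,0],[-6,0,0],[-10,0,0],[-14,0,0],[-18,0,0]],"dr":[[0,0,0],[0,0,0],[0,0,0],[0,0,0],[0,0,0],[0,0,0],[0,0,0],[0,0,0],[0,0,0],[0,0,0]],"claw":[-0.62,-0.62,-0.62,-0.62,-0.62,-0.62,-0.62,-0.62,-0.62,-0.62]}' 40
python3 -c "
from h import *
near('n19',.018);print(bot.state()['wrist_force'])
w=cv2.imread('pics/n19.png');cv2.imwrite('pics/n19b.png',cv2.resize(cv2.convertScaleAbs(w[60:260,130:410],alpha=1.6,beta=25),None,fx=2.5,fy=2.5))" | grep -v ' 3[0-9][0-9]\.\]'
```

```text
time: 46.6
tcp_pos: [0.4756, -0.3233, 0.0137]
tool_rot: [-38.9, 90.0, -35.5]
wrist_force: [0.9, -0.2, -0.6]
opening: 0.0107
time: 47.43
tcp_pos: [0.4749, -0.3228, 0.1959]
tool_rot: [76.2, 90.0, 79.6]
wrist_force: [0.8, -0.5, -0.2]
opening: 0.0169
tcp [ 0.4791 -0.3249  0.204 ] yaw y 93.4 xz -0.9999282776251294 J [ 48.  28. -25. 101.  14.  54.  21.]
[318. 157.] C [ 0.5358 -0.3088] L 0.076 W 0.013 ang 93.5
[286. 156.] C [ 0.5045 -0.3093] L 0.077 W 0.013 ang 93.1
[255. 156.] C [ 0.4747 -0.311 ] L 0.077 W 0.011 ang 93.7
[288.  76.] C [ 0.4997 -0.2353] L 0.052 W 0.025 ang 99.2
[ 2.914  -1.6491  4.3437]
```

View pics/n19b.png

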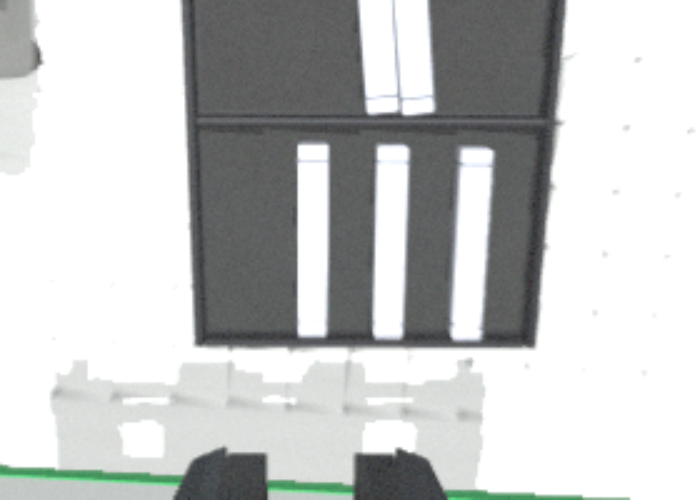

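All three long pillars lie flat in the long bay, clear of the divider and just inside the right wall. The short pair is side by side in the short bay, cut off at the top. A final composite check of the short bay and the stand follows.

```bash
python3 -m jog '{"dp":[[-3,2,0],[-6,5,0.5],[-9,9,1],[-9,12,1.5],[-9,12,1.5],[-9,12,1.5],[-9,12,1.5],[-9,12,1.5],[-9,12,1.5],[-9,12,1.5]],"dr":[[0,0,0],[0,0,0],[0,0,0],[0,0,0],[0,0,0],[0,0,0],[0,0,0],[0,0,0],[0,0,0],[0,0,0]],"claw":[-0.62,-0.62,-0.62,-0.62,-0.62,-0.62,-0.62,-0.62,-0.62,-0.62]}' 40
python3 -c "
from h import *
near('f1',.018)" | grep -v ' 3[0-9][0-9]\.\]'
python3 -m jog '{"dp":[[0,3,1],[0,7,2],[0,11,3.5],[0,15,5],[0,19,6.5],[0,20,8],[0,20,9],[0,20,9],[0,20,9],[0,20,9]],"dr":[[0,0,0],[0,0,0],[0,0,0],[0,0,0],[0,0,0],[0,0,0],[0,0,0],[0,0,0],[0,0,0],[0,0,0]],"claw":[-0.62,-0.62,-0.62,-0.62,-0.62,-0.62,-0.62,-0.62,-0.62,-0.62]}' 40
python3 -c "
from h import *
near('f2',.018)
a=cv2.imread('pics/f1.png')[20:240,120:400];b=cv2.imread('pics/f2.png')[0:220,130:410]
a=cv2.convertScaleAbs(a,alpha=1.5,beta=20)
cv2.imwrite('pics/fin.png',cv2.resize(np.hstack([a,b]),None,fx=1.42,fy=1.42,interpolation=cv2.INTER_CUBIC))" | grep -v ' 3[0-9][0-9]\.\]'
```

```text
time: 48.32
tcp_pos: [0.4827, -0.2035, 0.2828]
tool_rot: [158.2, 89.9, 161.4]
wrist_force: [-0.1, -0.1, 0.7]
opening: 0.0166
tcp [ 0.4829 -0.2033  0.2829] yaw y 93.3 xz -0.9999996599843228 J [ 42.  18. -29. 103.  10.  61.  12.]
[244. 244.] C [ 0.4756 -0.3281] L 0.031 W 0.011 ang 92.9
[290. 220.] C [ 0.5342 -0.2915] L 0.041 W 0.010 ang 95.4
[266. 231.] C [ 0.5045 -0.3088] L 0.072 W 0.012 ang 94.1
[244. 213.] C [ 0.4729 -0.2843] L 0.028 W 0.012 ang 92.9
[266. 177.] C [ 0.4995 -0.2345] L 0.053 W 0.024 ang 98.7
[120. 104.] C [ 0.3208 -0.1559] L 0.029 W 0.003 ang 3.3
[388.   4.] C [ 0.6175 -0.034 ] L 0.012 W 0.008 ang 3.2
time: 49.2
tcp_pos: [0.5607, 0.0002, 0.2829]
tool_rot: [-147.1, 89.9, -143.9]
wrist_force: [-0.7, 0.0, -0.5]
opening: 0.0167
tcp [0.5607 0.0003 0.2831] yaw y 93.2 xz -0.9999991044683385 J [ 21.  23. -33.  98.  14.  64. -13.]
[288. 170.] C [ 0.6035 -0.0215] L 0.102 W 0.055 ang 96.2
[248.  82.] C [0.5487 0.0799] L 0.077 W 0.007 ang 89.1
```

View pics/fin.png

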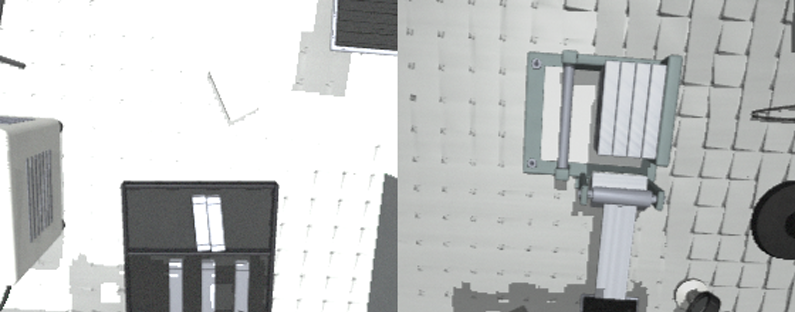

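```bash
python3 -c "
from station import bot
bot.job_done();print(bot.state()['time'])"
```

```text
the job is handed in; nothing more can be done
the job is handed in; nothing more can be done
```

I handed the job in at about 49 s of robot time, with everything on the list done in the order asked.

- **Plates:** I pushed the row upright until it stopped hard against the backstop. I then pressed the pedal to its stop, where the force jumped from 7 to 39 N at z ≈ 0.051 m, and let it come up. The last picture shows all four plates upright, tight to the backstop and flush to the fence.
- **Pillars:** Five were present, and I saw no sixth in any view. The two 50 mm pillars lie in the short compartment and the three 75 mm pillars in the long one, and in the last views all look flat.
- **Knocked pillar:** One placed short pillar was knocked against its neighbour during the run. The pair still lies side by side in the short compartment, turned about 5° from the tray's direction, and I left it so.
- **Right-wall gap:** The long pillars sit close to the compartment's right wall, with perhaps 1 mm to spare.
- **Measurements:** Camera-derived tray sizes came out 2–4% smaller than the stated ones, so I aimed at the middle of each compartment and checked from near.
- **Other things:** The reference block is where it started as far as the pictures show. I judged that by eye and did not measure it.

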